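Find the binding bearing unit and seat it in the reject block

TASK

One of the three bearing units standing in station blocks on the lab bench binds: find out which by pushing the wheels gently by their pegs, never forcing the one that binds, and leave the two free-running wheels turned by about a sixth to a quarter of a turn. Then lift the binding unit by its square stem, seat it gently, upright and fully home, in the empty reject block and let go. The two good units stay seated in their stations and nothing else on the bench is disturbed.

Things in the scene. Friction and masses are not known exactly. Their poses are not given: they have to be found in the camera images.
- unit_a: Bearing unit, one of three alike, loose, upright in its station block: square dark metal foot 36 x 36 mm, 40 mm tall; above it a grooved aluminium wheel (see wheel_a) and a stem (see stem_a). About 0.45 kg (it varies). Origin: centre of the foot's underside, 12 mm above the bench when seated; z up, x and y square to the faces of the foot. Exactly one of the three binds; only the drag felt in pushing its wheel round tells which.
- wheel_a: Wheel of unit a, 104 mm across, 14 mm thick, 42 to 56 mm above the unit's origin; it turns endlessly either way about the upright stem. Origin on the axis at its underside. On top, 45 mm from the axis along its own x, stands a round steel peg 10 mm thick, 16 mm tall, to turn it by. More than 25 N of finger force on wheel or peg harms the bearing.
- peg_a (a point): Centre of the top end of the peg on the wheel of unit a (16 mm above the wheel's top face, 84 mm above the bench while seated). Pushed sideways here, a free-running wheel gives way under 2 N and stops soon after the push; the binding one does not turn under 25 N, the most allowed.
- stem_a (a point): Centre of the top end of the steel stem of unit a: 14 x 14 mm square, its faces in line with the foot's, one piece with the foot, so it does not turn with the wheel. It rises through the wheel to 112 mm above the unit's origin (124 mm above the bench when seated). Lift the unit by it, above the peg: the top 40 mm are clear of the peg's height.
- nest_a: Station block in which unit a stands at the start: grey block 70 x 70 x 44 mm, fixed to the bench, with two low bolt ears (100 mm over both, 6 mm high) and a square socket in its top, 38 x 38 mm, 32 mm deep, 2 mm chamfer at the mouth. Origin: centre of the underside; the socket's sides lie along its x and y.
- unit_b: Another bearing unit, same in shape, size and axes as unit_a.
- wheel_b: The wheel of unit b; same description as wheel_a.
- peg_b (a point): Centre of the top end of the peg on the wheel of unit b (16 mm above the wheel's top face, 84 mm above the bench while seated). Pushed sideways here, a free-running wheel gives way under 2 N and stops soon after the push; the binding one does not turn under 25 N, the most allowed.
- stem_b (a point): Centre of the top end of the steel stem of unit b: 14 x 14 mm square, its faces in line with the foot's, one piece with the foot, so it does not turn with the wheel. It rises through the wheel to 112 mm above the unit's origin (124 mm above the bench when seated). Lift the unit by it, above the peg: the top 40 mm are clear of the peg's height.
- nest_b: Station block in which unit b stands at the start: grey block 70 x 70 x 44 mm, fixed to the bench, with two low bolt ears (100 mm over both, 6 mm high) and a square socket in its top, 38 x 38 mm, 32 mm deep, 2 mm chamfer at the mouth. Origin: centre of the underside; the socket's sides lie along its x and y.
- unit_c: Another bearing unit, same in shape, size and axes as unit_a.
- wheel_c: The wheel of unit c; same description as wheel_a.
- peg_c (a point): Centre of the top end of the peg on the wheel of unit c (16 mm above the wheel's top face, 84 mm above the bench while seated). Pushed sideways here, a free-running wheel gives way under 2 N and stops soon after the push; the binding one does not turn under 25 N, the most allowed.
- stem_c (a point): Centre of the top end of the steel stem of unit c: 14 x 14 mm square, its faces in line with the foot's, one piece with the foot, so it does not turn with the wheel. It rises through the wheel to 112 mm above the unit's origin (124 mm above the bench when seated). Lift the unit by it, above the peg: the top 40 mm are clear of the peg's height.
- nest_c: Station block in which unit c stands at the start: grey block 70 x 70 x 44 mm, fixed to the bench, with two low bolt ears (100 mm over both, 6 mm high) and a square socket in its top, 38 x 38 mm, 32 mm deep, 2 mm chamfer at the mouth. Origin: centre of the underside; the socket's sides lie along its x and y.
- reject: Reject block: the only empty one, and the only one on a round foot (disc 110 mm across, 6 mm high). Grey block 70 x 70 x 44 mm, fixed; square socket 38 x 38 mm, 32 mm deep, 2 mm chamfer at the mouth: a foot fits in any of four quarter-turns with 1 mm play each side. Origin: centre of the underside (z = 0); the socket's sides lie along its x and y.
- reject_floor (a point): Centre of the floor of the reject block's socket, 12 mm above the bench; a fully seated unit has its origin here. Pressing a unit in with more than 60 N of contact force on the block damages it: a light push, feeling for the socket, is enough.
- weight_big: Loose brass weight, 38 mm across, 54 mm tall; bystander, origin at its underside.
- weight_small: Loose small brass weight, 26 mm across, 35 mm tall; bystander, origin at its underside.
- wrench: Loose steel wrench lying flat; bystander.
- crucible: Loose white ceramic cup, 56 mm across, 50 mm tall; bystander, origin at its underside.
- grease_jar: Loose jar, 60 mm across, 70 mm tall; bystander, origin at its underside.
- thermo_gun: Loose hand-held thermometer, red and black, lying flat, about 150 x 135 x 37 mm; bystander.
There are look-alikes about, which are no part of the job. Leave any purple or yellow look-alike of the reject alone.

How it is judged:
On the way, in this order (a step that is already met when the one before it is completed fails the run):
1. a first wheel has been turned by at least about 39 degrees, its unit still in its station (((distance of peg_a from where it was at the start of the episode above 0.03 m and distance of unit_a from where it was at the start of the episode below 0.008 m) or (distance of peg_b from where it was at the start of the episode above 0.03 m and distance of unit_b from where it was at the start of the episode below 0.008 m) or (distance of peg_c from where it was at the start of the episode above 0.03 m and distance of unit_c from where it was at the start of the episode below 0.008 m))), for 0.1 s.
2. a second wheel has been turned too, and all units are still in their stations ((((distance of peg_a from where it was at the start of the episode above 0.03 m and distance of unit_a from where it was at the start of the episode below 0.008 m) and (distance of peg_b from where it was at the start of the episode above 0.03 m and distance of unit_b from where it was at the start of the episode below 0.008 m)) or ((distance of peg_a from where it was at the start of the episode above 0.03 m and distance of unit_a from where it was at the start of the episode below 0.008 m) and (distance of peg_c from where it was at the start of the episode above 0.03 m and distance of unit_c from where it was at the start of the episode below 0.008 m)) or ((distance of peg_b from where it was at the start of the episode above 0.03 m and distance of unit_b from where it was at the start of the episode below 0.008 m) and (distance of peg_c from where it was at the start of the episode above 0.03 m and distance of unit_c from where it was at the start of the episode below 0.008 m))) and distance of each of unit_a, unit_b, unit_c from where it was at the start of the episode below 0.008 m), for 0.1 s.
At the end, for the whole second after the job is handed in: One unit is fully seated in the reject block (origin within 4 mm sideways, 5 mm in all, of the socket floor centre); the other two are within 8 mm of where they stood, their pegs at least 30 mm (39 degrees) from where they began; all upright within 3.4 degrees, at rest, released (((horizontal distance between unit_a and reject_floor below 0.004 m and distance between unit_a and reject_floor below 0.005 m and (distance of peg_b from where it was at the start of the episode above 0.03 m and distance of unit_b from where it was at the start of the episode below 0.008 m) and (distance of peg_c from where it was at the start of the episode above 0.03 m and distance of unit_c from where it was at the start of the episode below 0.008 m)) or (horizontal distance between unit_b and reject_floor below 0.004 m and distance between unit_b and reject_floor below 0.005 m and (distance of peg_a from where it was at the start of the episode above 0.03 m and distance of unit_a from where it was at the start of the episode below 0.008 m) and (distance of peg_c from where it was at the start of the episode above 0.03 m and distance of unit_c from where it was at the start of the episode below 0.008 m)) or (horizontal distance between unit_c and reject_floor below 0.004 m and distance between unit_c and reject_floor below 0.005 m and (distance of peg_a from where it was at the start of the episode above 0.03 m and distance of unit_a from where it was at the start of the episode below 0.008 m) and (distance of peg_b from where it was at the start of the episode above 0.03 m and distance of unit_b from where it was at the start of the episode below 0.008 m))) and angle between each of unit_a, unit_b, unit_c's own z axis and vertical below 0.06 rad and linear speed of each of unit_a, unit_b, unit_c below 0.01 m/s); the robot touches nothing.
It fails at once if a wheel or its peg is pushed or squeezed by the fingers with more than 25 N (it takes more than that to turn the binding one) (contact force between the fingers and wheel_a above 25 N or contact force between the fingers and wheel_b above 25 N or contact force between the fingers and wheel_c above 25 N).
It fails at once if a unit is jammed or dropped into the reject block with more than 60 N (contact force between any of unit_a, unit_b, unit_c and reject above 60 N).
It fails at once if a bystander is moved by more than 25 mm (distance of any of weight_big, weight_small, wrench, crucible, grease_jar, thermo_gun from where it was at the start of the episode above 0.025 m).
It also fails if it takes over 72 s, if anything falls off the work surface, if the arm or the gripper's body presses on something with over 40 N, if the wrist force passes 120 N, or if a joint passes its speed limit or range.

ROBOT

A 7-joint arm with a two-finger parallel gripper is mounted at the origin on the work surface. World frame = base frame: x ahead of the robot, y to its left, z up, the work surface at z = 0. Lengths are in m, angles in rad, forces in N, time in s.
With the tool pointing down it reaches from about 0.4 to 0.875 m from the base axis. Payload 19.3 kg.
Tool frame: the origin (TCP) lies at the very end of the fingers, on their centre line; the grasp point (between the pads) lies 19 mm behind it; z points along the fingers, y is the direction in which the jaws open and shut (so a half turn about z gives the same grasp; the last joint's range is limited). The gripper opens to 85 mm and grips with 20 to 120 N. Pads are 22 mm wide; open, the fingers measure 114 mm over their backs; the gripper's body (76 mm by 85 mm) begins 54 mm behind the grasp point. The pads swing forward as they close: fully open they stand 13 mm farther back than shut.
Start: joints at [-1.398, 0.521, -0.036, 1.599, 0.021, 1.021, -0.113], TCP at [0.15, 0.607, 0.195] pointing down, gripper open.
Joint ranges: [-2.91, 2.91], [-0.3, 2.13], [-1.5, 1.42], [0.17, 2.43], [-1.26, 4.41], [0.16, 1.93], [-2.52, 2.52]. Speed limits (rad/s): [1.89, 1.89, 2.39, 2.39, 3.01, 3.01, 3.01].

INTERFACE

Orientations are given as [roll, pitch, yaw] about the fixed x, y, z axes, in that order (R = Rz(yaw) Ry(pitch) Rx(roll)).
In Python, from workcell import bot, grab_frame, calibration, workorder gives the robot as it stands.
- The arm moves only by the tool move_arm, never from a script. Its arguments are lists of equal length, an entry for each row: "jaw": the closure in counts, from 0 (fully open) to 255 (shut); "dp": the shift along the tool's x, y, z in units of 800 mm (1.0 is 800 mm), a list of three; "rotation": the turn, a rotation vector about the tool's x, y, z in units of pi rad (1.0 is pi rad), a list of three. In form: {"jaw": [jaw, ...], "dp": [[dx, dy, dz], ...], "rotation": [[rx, ry, rz], ...]}. A call has 1 to 10 rows; each row shifts and turns the commanded pose from where the row before left it, along the tool's axes as they then stand; what a row does not reach is not made up. A row lasts 1/8 s, in which the tool goes at most 62.5 mm and 10.7 degrees, less where a joint would pass 70% of its speed; a pose out of reach is approached as far as the arm can. A call with a number of a shift or a turn outside -1 to 1 is refused whole. A call with a gripper value outside its range is refused whole. The fingers move at their own pace and stop on an object; "squeeze" is the grip in N (left out, the last holds). Time passes only in rows, so rows that do not move let the fingers close. It gives the time, the measured TCP pose, the force and the opening at its end, in the units of the state.
- bot.observe(): the state, without advancing time (a new reading comes with each control period).
- grab_frame(name): name is "scene" or "top" or "wrist"; returns the picture (384x512x3 uint8, blue, green, red); there is no depth.
- calibration(name): a dict with "camera_matrix" (3x3 intrinsics, pixels), "T" (4x4, takes a point from camera to world coordinates). Camera axes: x right, y down, z forward; pixel columns grow to the right and rows downward; lengths in m; the calibration is good to about 2 mm. A picture is of the moment at which its call begins: read the wrist's pose just before it. calibration takes no time and is no camera call; for the wrist camera it gives the pose at the moment of the call.
- workorder.job_done(): hands the job in, once; it reports no verdict.
The state is a dict: "clock": time; "qpos": joint angles; "qd": joint speeds; "joint_efforts": joint torques, N m; "position": TCP position; "tool_rot": TCP orientation; "force": force on the tool from outside, world axes, zero at the start; "moment": the same for the moment, N m; "grip_width": finger opening in m.
Only numpy, scipy, OpenCV 4.12 (cv2) and the standard library are available. Lean on these libraries where they do the work, as an engineer would, in place of code of your own. Each camera call takes 0.05 s, during which the arm holds its last target. There are 200 camera calls.

## Working session

There is one attempt and no reset: what is moved stays moved. The work goes in short steps, Python scripts to look and compute and a tool call to move; the robot and the scene stay as the last step left them, time stands still between calls to the robot, and variables do not carry over. Pictures are saved under pics/ and viewed, about 8 in all and at most 12, crops included, and the job is handed in when it is done.

Besides the shell and the picture viewer there is one more tool, called after "Request:" in YAML: its name, and indented under it one key for each argument. move_arm: Moves the arm, as the interface text tells. Shifts and turns lie within -1 to 1; 1 stands for 800 mm of shift or pi rad of turn. Its arguments: {"type":"object","properties":{"jaw":{"type":"array","items":{"type":"number"}},"dp":{"type":"array","items":{"type":"array","items":{"type":"number","minimum":-1,"maximum":1}}},"rotation":{"type":"array","items":{"type":"array","items":{"type":"number","minimum":-1,"maximum":1}}},"squeeze":{"type":"number"}},"required":["jaw","dp","rotation"]}

```bash
mkdir -p pics; python3 - <<'E'
from workcell import bot, grab_frame, calibration
import cv2, numpy as np
for n in ("scene","top"):
    f=grab_frame(n); cv2.imwrite(f"pics/{n}0.png",f); c=calibration(n); print(n,np.round(c["camera_matrix"],1).tolist(),np.round(c["T"],4).tolist())
a=cv2.imread("pics/top0.png"); cv2.imwrite("pics/top0b.png",cv2.resize(a,(800,600),interpolation=cv2.INTER_CUBIC))
print(bot.observe())
E
```

```text
scene [[440.0, 0.0, 246.5], [0.0, 440.0, 193.8], [0.0, 0.0, 1.0]] [[0.7279, 0.4606, -0.5078, 1.1177], [0.6855, -0.5059, 0.5237, -0.5965], [-0.0157, -0.7293, -0.684, 0.8483], [0.0, 0.0, 0.0, 1.0]]
top [[430.6, 0.0, 255.6], [0.0, 430.6, 189.8], [0.0, 0.0, 1.0]] [[0.0258, -0.9966, 0.0788, 0.4863], [-0.9996, -0.0246, 0.0168, -0.0304], [-0.0148, -0.0792, -0.9967, 1.3155], [0.0, 0.0, 0.0, 1.0]]
{'clock': 0.1, 'qpos': array([-1.39818374,  0.52194076, -0.03628801,  1.59990543,  0.02121064,
        1.02108941, -0.11277785]), 'qd': array([ 0.0009952 , -0.0026339 , -0.00085579, -0.00266912,  0.00061461,
       -0.00019826,  0.00063485]), 'joint_efforts': array([ 3.73054674e-03, -9.28479981e+01,  1.98404700e+00, -3.70529151e+01,
        1.82313152e-02,  5.40810564e-03,  6.27412396e-05]), 'position': array([0.150256  , 0.60635207, 0.19440857]), 'tool_rot': array([-3.14063925e+00,  9.38415568e-05,  2.89876183e+00]), 'force': array([1.06302411, 0.81291531, 0.03253161]), 'moment': array([-0.0159496 , -0.01363414,  0.03454359]), 'grip_width': 0.08527159190382563}
```

View pics/top0b.png

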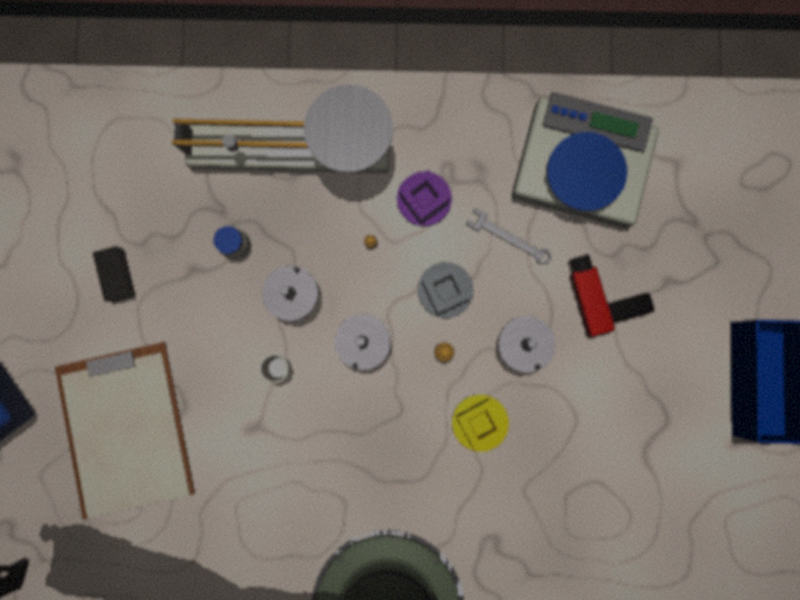

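View pics/scene0.png

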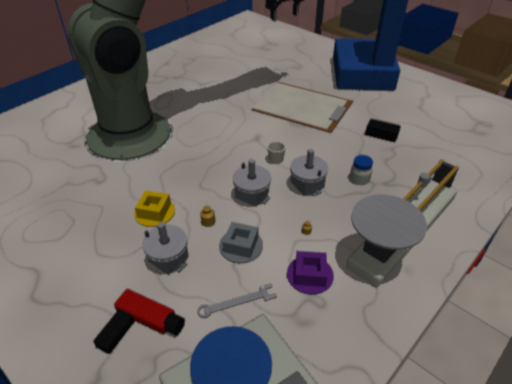

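The top picture (800 px wide) shows wheels at (291,294), (363,342) and (526,345). There are three empty blocks on discs: grey (445,290), purple (425,198) and yellow (480,423). The grey one is the reject block, since the purple and yellow ones are look-alikes. I'll confirm this in an enlarged crop.

```bash
python3 - <<'E'
import cv2
a=cv2.imread("pics/top0.png")[150:270,160:380]
a=cv2.convertScaleAbs(cv2.resize(a,None,fx=3.6,fy=3.6,interpolation=cv2.INTER_CUBIC),alpha=1.4)
cv2.imwrite("pics/crop.png",a)
E
```

```text
(no output)
```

View pics/crop.png

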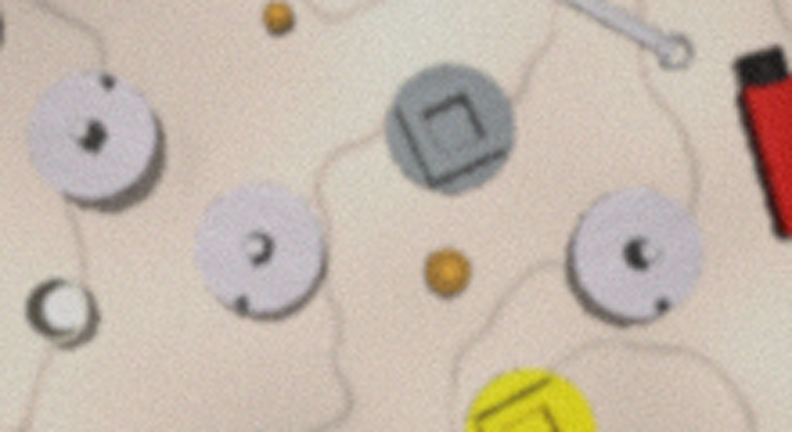

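Confirmed: the grey disc at (450,128) holds the empty reject block. The wheels are at (93,135), (260,249) and (637,252), with pegs at (107,82), (241,303) and (662,305).

```bash
cat > h.py <<'E'
import numpy as np, cv2
from scipy.spatial.transform import Rotation as R
from workcell import bot, grab_frame, calibration
def px(n,u,v,z,c=None):
    c=c or calibration(n); T=c["T"]; d=T[:3,:3]@np.linalg.solve(c["camera_matrix"],[u,v,1])
    return T[:3,3]+d*(z-T[2,3])/d[2]
def pose():
    s=bot.observe(); return s["position"],R.from_euler("xyz",s["tool_rot"]),s
def to(p,yaw=None):
    "dp in 800mm units and rz in pi units to reach p (tool down), yaw=direction of tool y (jaw), mod pi"
    P,Q,s=pose(); d=Q.inv().apply(np.array(p)-P)
    yt=Q.apply([0,1,0]); cur=np.arctan2(yt[1],yt[0]); 
    if yaw is not None:
        e=(yaw-cur+np.pi/2)%np.pi-np.pi/2; print("rz(pi units, tool)",round(-e/np.pi,4),"deg",round(np.degrees(e),1))
    print("P",P.round(4),"jawdir",round(np.degrees(cur),1),"tilt",np.degrees(np.arccos(-Q.apply([0,0,1])[2])).round(2),"dp",(d/.8).round(4),"q7",s["qpos"][6].round(2),"F",s["force"].round(1),"t",round(s["clock"],2))
E
python3 - <<'E'
from h import *
C=calibration("top")
f=lambda x,y,z:px("top",x/3.6+160,y/3.6+150,z,C).round(4)
for n,c,p in (("W1",(93,135),(107,82)),("W2",(260,249),(241,303)),("W3",(637,252),(662,305))):
    a=f(*c,.068);b=f(*p,.084);d=b-a;print(n,a,b,"r",np.hypot(d[0],d[1]).round(4),"ang",np.degrees(np.arctan2(d[1],d[0])).round(1))
print("disc",f(450,128,.006))
print("weight",f(447,272,.05),"sm",f(278,17,.03),"cup",f(66,308,.05))
for x,y in ((397,105),(435,188),(506,150)): print(f(x,y,.044))
c=calibration("wrist");P,Q,s=pose();print(c["camera_matrix"].tolist());M=np.eye(4);M[:3,:3]=Q.as_matrix();M[:3,3]=P;print((np.linalg.inv(M)@c["T"]).round(3));to([.5,.2,.3])
E
```

```text
W1 [0.5868 0.1941 0.068 ] [0.6284 0.1816 0.084 ] r 0.0434 ang -16.7
W2 [0.4982 0.056  0.068 ] [0.4551 0.0687 0.084 ] r 0.0449 ang 163.6
W3 [ 0.5036 -0.2461  0.068 ] [ 0.4622 -0.2634  0.084 ] r 0.0449 ang -157.3
disc [ 0.6052 -0.0977  0.006 ]
weight [ 0.4836 -0.0954  0.05  ] sm [0.6928 0.0494 0.03  ] cup [0.4464 0.2139 0.05  ]
[ 0.6197 -0.0517  0.044 ]
[ 0.552  -0.0845  0.044 ]
[ 0.5847 -0.1421  0.044 ]
[[327.9208079322604, 0.0, 255.29727178862845], [0.0, 327.9208079322604, 189.45003165500623], [0.0, 0.0, 1.0]]
[[ 0.    -0.954 -0.301  0.077]
 [ 1.     0.    -0.     0.001]
 [ 0.001 -0.301  0.954 -0.179]
 [ 0.     0.     0.     1.   ]]
P [0.1503 0.6064 0.1944] jawdir 76.1 tilt 0.05 dp [-0.5465 -0.388  -0.1316] q7 -0.11 F [1.1 0.8 0. ] t 0.1
```

```bash
python3 - <<'E'
from h import *
t=np.array([.287,.958]); to([*(np.array([.627,.182])-.035*t),.15],np.radians(73.3))
E
```

```text
rz(pi units, tool) 0.0155 deg -2.8
P [0.1503 0.6064 0.1944] jawdir 76.1 tilt 0.05 dp [-0.7039 -0.4152  0.056 ] q7 -0.11 F [1.1 0.8 0. ] t 0.1
```

Request:
move_arm:
  jaw: [255, 255, 255, 255, 255, 255, 255, 255, 255, 255]
  dp:
    - [-0.064, -0.0377, 0]
    - [-0.064, -0.0377, 0]
    - [-0.064, -0.0377, 0]
    - [-0.064, -0.0377, 0]
    - [-0.064, -0.0377, 0]
    - [-0.064, -0.0377, 0]
    - [-0.064, -0.0377, 0]
    - [-0.064, -0.0377, 0]
    - [-0.064, -0.0377, 0]
    - [-0.064, -0.0377, 0]
  rotation:
    - [0, 0, 0.0155]
    - [0, 0, 0]
    - [0, 0, 0]
    - [0, 0, 0]
    - [0, 0, 0]
    - [0, 0, 0]
    - [0, 0, 0]
    - [0, 0, 0]
    - [0, 0, 0]
    - [0, 0, 0]

```text
clock: 1.35
position: [0.5571, 0.1711, 0.1948]
tool_rot: [-3.142, -0.0, 2.85]
force: [0.7, 1.2, 0.4]
grip_width: 0.0004
```

Request:
move_arm:
  jaw: [255, 255, 255]
  dp:
    - [-0.02, -0.004, 0]
    - [0, 0, 0]
    - [0, 0, 0]
  rotation:
    - [0, 0, 0]
    - [0, 0, 0]
    - [0, 0, 0]

```text
clock: 1.72
position: [0.5694, 0.1665, 0.1947]
tool_rot: [3.141, -0.001, 2.852]
force: [0.6, -0.4, 0.3]
grip_width: 0.0002
```

```bash
python3 - <<'E'
from h import *
t=np.array([.287,.958]); to([*(np.array([.627,.182])-.035*t),.15],np.radians(73.3)); print(bot.observe()["grip_width"])
c=calibration("wrist"); cv2.imwrite("pics/w1.png",grab_frame("wrist")); np.save("w1T",c["T"])
E
```

```text
rz(pi units, tool) 0.0006 deg -0.1
P [0.5694 0.1665 0.1947] jawdir 73.4 tilt 0.05 dp [-0.0634 -0.0046  0.0558] q7 0.95 F [ 0.6 -0.4  0.3] t 1.73
0.00016934745704411382
```

View pics/w1.png

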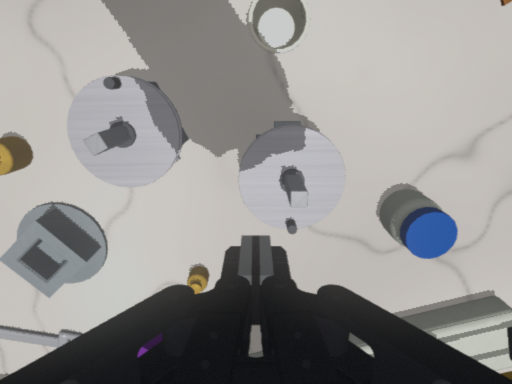

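The wrist view shows W1's stem top at (299,199) and its peg at (292,227). W2's stem top is at (96,143) with its peg at (112,83). The reject block is at lower left, with its socket at about (43,260).

```bash
python3 - <<'E'
from h import *
c=calibration("wrist"); c["T"]=np.load("w1T.npy")
for n,u,v,z in (("s1",299,199,.124),("p1",292,224,.084),("s2",96,144,.124),("p2",111,82,.084),("rejtop",50,257,.044)): print(n,px("w",u,v,z,c).round(4))
a=cv2.imread("pics/w1.png")
k=lambda x0,y0,w,h:cv2.resize(a[y0:y0+h,x0:x0+w],(400,400),interpolation=cv2.INTER_CUBIC)
cv2.imwrite("pics/z.png",np.hstack([k(70,110,70,70),k(265,165,70,70)]))
E
```

```text
s1 [0.5888 0.1987 0.124 ]
p1 [0.6264 0.1874 0.084 ]
s2 [0.5014 0.0609 0.124 ]
p2 [0.4579 0.0746 0.084 ]
rejtop [ 0.6056 -0.0845  0.044 ]
```

View pics/z.png

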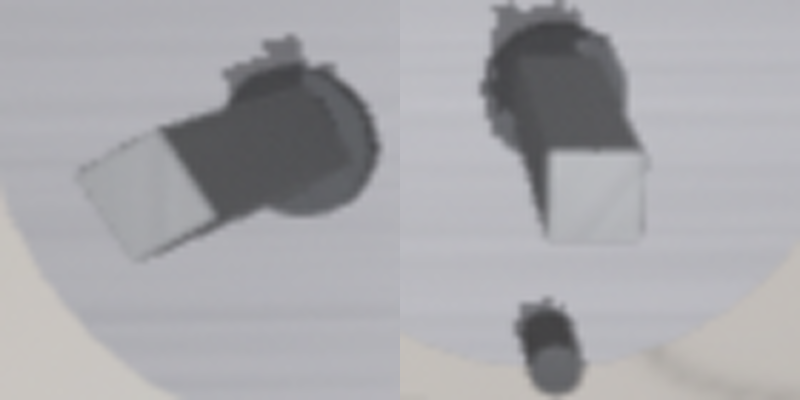

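Request:
move_arm:
  jaw: [255, 255, 255, 255, 255, 255]
  dp:
    - [-0.063, -0.002, 0]
    - [0, 0, 0.05]
    - [0, 0, 0.06]
    - [0, 0, 0.039]
    - [0, 0, 0]
    - [0, 0, 0]
  rotation:
    - [0, 0, 0]
    - [0, 0, 0]
    - [0, 0, 0]
    - [0, 0, 0]
    - [0, 0, 0]
    - [0, 0, 0]

```text
clock: 2.52
position: [0.6188, 0.1498, 0.0772]
tool_rot: [3.141, 0.001, 2.851]
force: [0.9, -0.6, -0.1]
grip_width: 0.0001
```

```bash
python3 - <<'E'
from h import *
to([.63,.184,.075]); a=grab_frame("wrist"); cv2.imwrite("pics/w2.png",cv2.resize(a[100:340,140:400],(780,720))[:600])
E
```

```text
P [0.6188 0.1498 0.0772] jawdir 73.3 tilt 0.09 dp [-0.0012  0.045   0.0028] q7 1.02 F [ 0.9 -0.6 -0.1] t 2.52
```

View pics/w2.png

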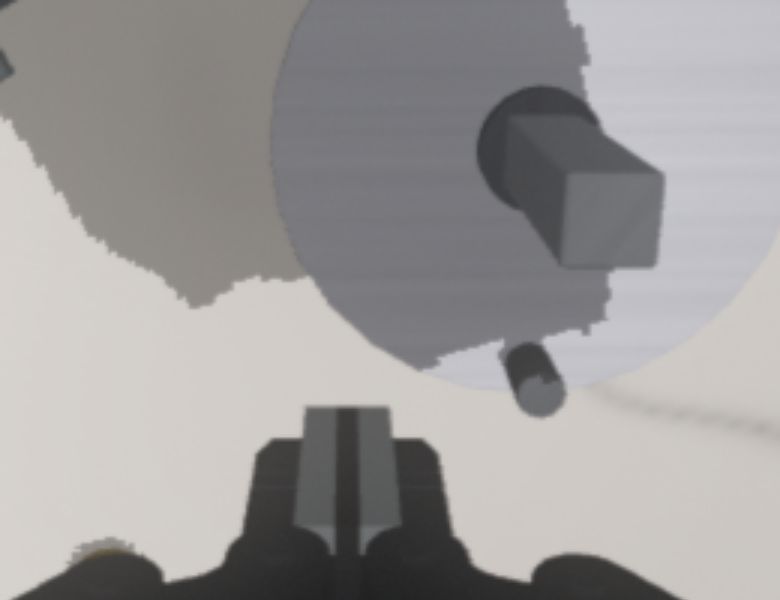

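```bash
python3 - <<'E'
from h import *
c=calibration("wrist"); P,Q,s=pose(); Ti=np.linalg.inv(c["T"])
for dx in (0,.011,-.011):
    w=P+Q.apply([dx,0,0]); q=Ti@[*w,1]; uv=c["camera_matrix"]@(q[:3]/q[2]); print(dx,((uv[:2]-[140,100])*3).round(0))
for n,x,y,z in (("peg",541,393,.084),("stem",612,221,.124),("pegbase",525,352,.068)): print(n,px("w",140+x/3,100+y/3,z,c).round(4))
E
```

```text
0 [339. 369.]
0.011 [339. 317.]
-0.011 [340. 420.]
peg [0.632  0.1861 0.084 ]
stem [0.5892 0.1985 0.124 ]
pegbase [0.6302 0.1862 0.068 ]
```

```bash
python3 - <<'E'
from h import *
c=calibration("scene"); P,Q,s=pose(); Ti=np.linalg.inv(c["T"]); a=grab_frame("scene")
def pr(w): q=Ti@[*w,1]; return (c["camera_matrix"]@(q[:3]/q[2]))[:2]
o=np.array([250,130]); b=cv2.resize(a[130:230,250:380],None,fx=6,fy=6,interpolation=cv2.INTER_CUBIC)
for dx,col in ((0,(0,0,255)),(.011,(0,255,0)),(-.011,(255,0,0))):
    p=((pr(P+Q.apply([dx,0,0]))-o+.5)*6).astype(int); cv2.circle(b,tuple(map(int,p)),3,col,-1); print(dx,p)
for w in ([.631,.186,.084],[.589,.1985,.124]):
    p=((pr(w)-o+.5)*6).astype(int); cv2.circle(b,tuple(map(int,p)),3,(0,255,255),-1); print(p)
cv2.imwrite("pics/s2.png",b)
E
```

```text
0 [343 283]
0.011 [329 270]
-0.011 [358 297]
[416 245]
[365 122]
```

View pics/s2.png

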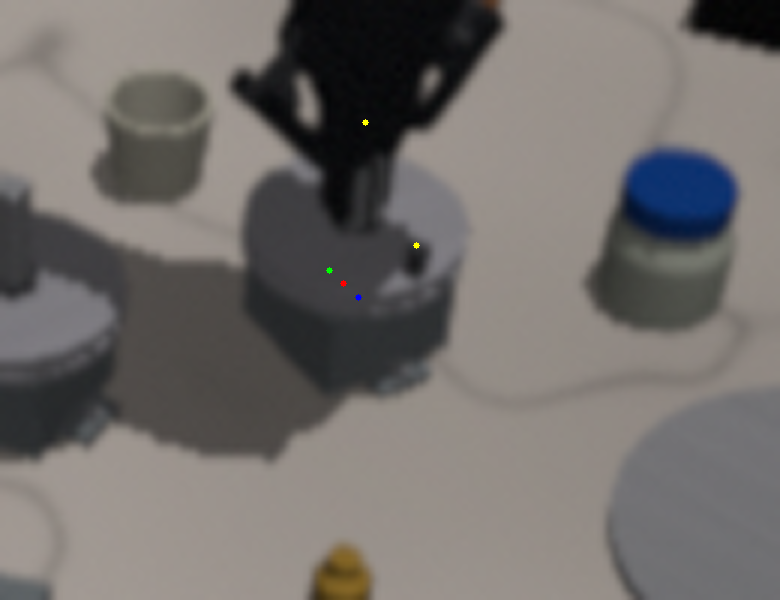

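The scene crop suggests the shut finger tips are well above the reported TCP: they appear at (362,228), against a TCP projection of (343,283). I'll back off the wheel and touch the bench gently to check the tip height.

Request:
move_arm:
  jaw: [255, 255, 255, 255, 255]
  dp:
    - [0, -0.05, 0]
    - [0, 0, 0.05]
    - [0, 0, 0.03]
    - [0, 0, 0]
    - [0, 0, 0]
  rotation:
    - [0, 0, 0]
    - [0, 0, 0]
    - [0, 0, 0]
    - [0, 0, 0]
    - [0, 0, 0]

```text
clock: 3.25
position: [0.6077, 0.1109, 0.0133]
tool_rot: [3.141, 0.002, 2.85]
force: [-0.4, -0.3, 1.0]
grip_width: 0.0002
```

Request:
move_arm:
  jaw: [255, 255, 255, 255, 255, 255]
  dp:
    - [0, 0, 0.0025]
    - [0, 0, 0.0025]
    - [0, 0, 0.0025]
    - [0, 0, 0]
    - [0, 0, 0]
    - [0, 0, 0]
  rotation:
    - [0, 0, 0]
    - [0, 0, 0]
    - [0, 0, 0]
    - [0, 0, 0]
    - [0, 0, 0]
    - [0, 0, 0]

```text
clock: 4.0
position: [0.6068, 0.1106, 0.0057]
tool_rot: [3.142, 0.0, 2.85]
force: [-0.4, -0.2, 0.2]
grip_width: -0.0001
```

Request:
move_arm:
  jaw: [255, 255, 255, 255, 255]
  dp:
    - [0, 0, 0.0025]
    - [0, 0, 0.0025]
    - [0, 0, 0]
    - [0, 0, 0]
    - [0, 0, 0]
  rotation:
    - [0, 0, 0]
    - [0, 0, 0]
    - [0, 0, 0]
    - [0, 0, 0]
    - [0, 0, 0]

```text
clock: 4.62
position: [0.6068, 0.1107, 0.0017]
tool_rot: [-3.142, 0.0, 2.85]
force: [-0.3, -0.3, 0.3]
grip_width: -0.0001
```

Request:
move_arm:
  jaw: [255, 255, 255, 255, 255, 255]
  dp:
    - [0, 0, 0.0025]
    - [0, 0, 0.0025]
    - [0, 0, 0.0025]
    - [0, 0, 0]
    - [0, 0, 0]
    - [0, 0, 0]
  rotation:
    - [0, 0, 0]
    - [0, 0, 0]
    - [0, 0, 0]
    - [0, 0, 0]
    - [0, 0, 0]
    - [0, 0, 0]

```text
clock: 5.38
position: [0.6069, 0.1106, -0.0042]
tool_rot: [3.142, 0.0, 2.85]
force: [-0.2, 0.3, -0.6]
grip_width: -0.0001
```

```bash
python3 - <<'E'
from h import *
to([.63,.184,.075]); a=grab_frame("wrist"); cv2.imwrite("pics/w3.png",cv2.resize(a[100:300,140:400],(780,600)))
E
```

```text
P [ 0.6069  0.1106 -0.0042] jawdir 73.3 tilt 0.01 dp [-0.0013  0.0962 -0.099 ] q7 1.08 F [-0.2  0.3 -0.6] t 5.38
```

View pics/w3.png

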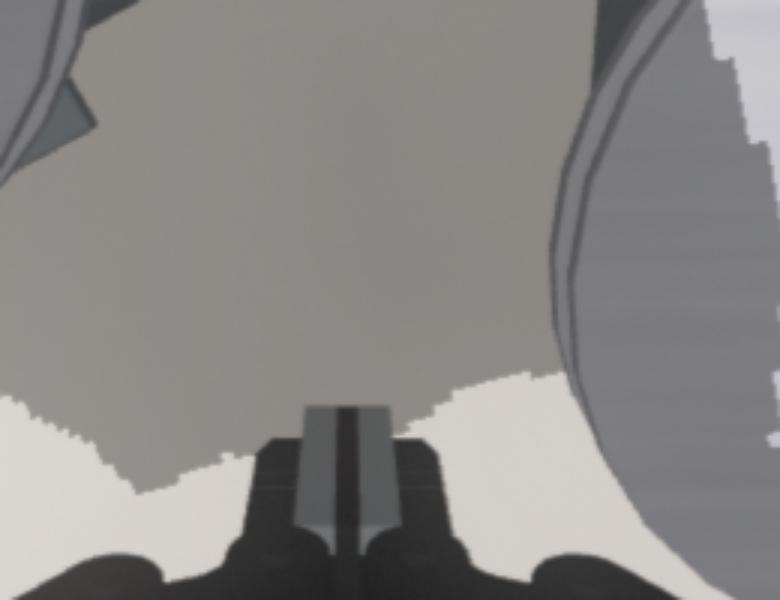

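The TCP reads below the bench with no contact force, so the real tip is higher than reported. I'll keep going down gently until it touches.

Request:
move_arm:
  jaw: [255, 255, 255, 255, 255, 255, 255]
  dp:
    - [0, 0, 0.0025]
    - [0, 0, 0.0025]
    - [0, 0, 0.0025]
    - [0, 0, 0.0025]
    - [0, 0, 0]
    - [0, 0, 0]
    - [0, 0, 0]
  rotation:
    - [0, 0, 0]
    - [0, 0, 0]
    - [0, 0, 0]
    - [0, 0, 0]
    - [0, 0, 0]
    - [0, 0, 0]
    - [0, 0, 0]

```text
clock: 6.3
position: [0.6069, 0.1106, -0.0122]
tool_rot: [3.142, 0.0, 2.85]
force: [0.2, 0.4, -1.1]
grip_width: -0.0
```

Request:
move_arm:
  jaw: [255, 255, 255, 255, 255, 255]
  dp:
    - [0, 0, 0.0025]
    - [0, 0, 0.0025]
    - [0, 0, 0]
    - [0, 0, 0]
    - [0, 0, 0]
    - [0, 0, 0]
  rotation:
    - [0, 0, 0]
    - [0, 0, 0]
    - [0, 0, 0]
    - [0, 0, 0]
    - [0, 0, 0]
    - [0, 0, 0]

```text
clock: 7.05
position: [0.6068, 0.1106, -0.0163]
tool_rot: [-3.142, 0.0, 2.85]
force: [0.2, -0.0, -0.8]
grip_width: 0.0001
```

Request:
move_arm:
  jaw: [255, 255, 255, 255, 255]
  dp:
    - [0, 0, 0.0025]
    - [0, 0, 0.0025]
    - [0, 0, 0]
    - [0, 0, 0]
    - [0, 0, 0]
  rotation:
    - [0, 0, 0]
    - [0, 0, 0]
    - [0, 0, 0]
    - [0, 0, 0]
    - [0, 0, 0]

```text
clock: 7.68
position: [0.6068, 0.1106, -0.0202]
tool_rot: [3.142, 0.0, 2.85]
force: [0.4, -0.8, -0.4]
grip_width: 0.0003
```

Request:
move_arm:
  jaw: [255, 255, 255, 255, 255]
  dp:
    - [0, 0, 0.0025]
    - [0, 0, 0]
    - [0, 0, 0]
    - [0, 0, 0]
    - [0, 0, 0]
  rotation:
    - [0, 0, 0]
    - [0, 0, 0]
    - [0, 0, 0]
    - [0, 0, 0]
    - [0, 0, 0]

```text
clock: 8.3
position: [0.6068, 0.1106, -0.0223]
tool_rot: [-3.141, -0.0, 2.85]
force: [0.2, -0.7, 0.1]
grip_width: 0.0003
```

No contact yet, and the gripper body is getting close to the wheel rim. I'll rise and repeat the touch farther from the wheels.

Request:
move_arm:
  jaw: [255, 255, 255, 255, 255, 255]
  dp:
    - [0, 0, -0.04]
    - [-0.0336, -0.025, 0]
    - [0, 0, 0.03]
    - [0, 0, 0.009]
    - [0, 0, 0]
    - [0, 0, 0]
  rotation:
    - [0, 0, 0]
    - [0, 0, 0]
    - [0, 0, 0]
    - [0, 0, 0]
    - [0, 0, 0]
    - [0, 0, 0]

```text
clock: 9.05
position: [0.627, 0.0842, -0.0209]
tool_rot: [3.141, 0.0, 2.851]
force: [1.4, 0.1, 0.2]
grip_width: 0.0001
```

Request:
move_arm:
  jaw: [255, 255, 255, 255, 255]
  dp:
    - [0, 0, 0.0025]
    - [0, 0, 0.0025]
    - [0, 0, 0]
    - [0, 0, 0]
    - [0, 0, 0]
  rotation:
    - [0, 0, 0]
    - [0, 0, 0]
    - [0, 0, 0]
    - [0, 0, 0]
    - [0, 0, 0]

```text
clock: 9.68
position: [0.6268, 0.0838, -0.0254]
tool_rot: [3.142, 0.0, 2.85]
force: [-0.2, 0.3, 1.0]
grip_width: 0.0001
```

Request:
move_arm:
  jaw: [255, 255, 255, 255, 255]
  dp:
    - [0, 0, 0.0025]
    - [0, 0, 0.0025]
    - [0, 0, 0]
    - [0, 0, 0]
    - [0, 0, 0]
  rotation:
    - [0, 0, 0]
    - [0, 0, 0]
    - [0, 0, 0]
    - [0, 0, 0]
    - [0, 0, 0]

```text
clock: 10.3
position: [0.6268, 0.0837, -0.0295]
tool_rot: [3.142, 0.0, 2.85]
force: [-0.6, 0.6, 0.0]
grip_width: 0.0001
```

```bash
python3 - <<'E'
from h import *
c=calibration("scene"); P,Q,s=pose(); Ti=np.linalg.inv(c["T"]); a=grab_frame("scene")
def pr(w): q=Ti@[*w,1]; return (c["camera_matrix"]@(q[:3]/q[2]))[:2]
print(P,s["force"])
o=np.array([230,150]); b=cv2.resize(a[150:250,230:360],None,fx=6,fy=6,interpolation=cv2.INTER_CUBIC)
for dz,col in ((0,(0,0,255)),(.025,(0,255,0)),(.04,(255,0,0))):
    p=((pr(P+[0,0,dz])-o+.5)*6).astype(int); cv2.circle(b,tuple(map(int,p)),3,col,-1); print(dz,p)
cv2.imwrite("pics/s3.png",b)
E
```

```text
[ 0.62684588  0.08374865 -0.02945236] [-0.61333601  0.61333225  0.01128748]
0 [370 418]
0.025 [373 380]
0.04 [375 356]
```

View pics/s3.png

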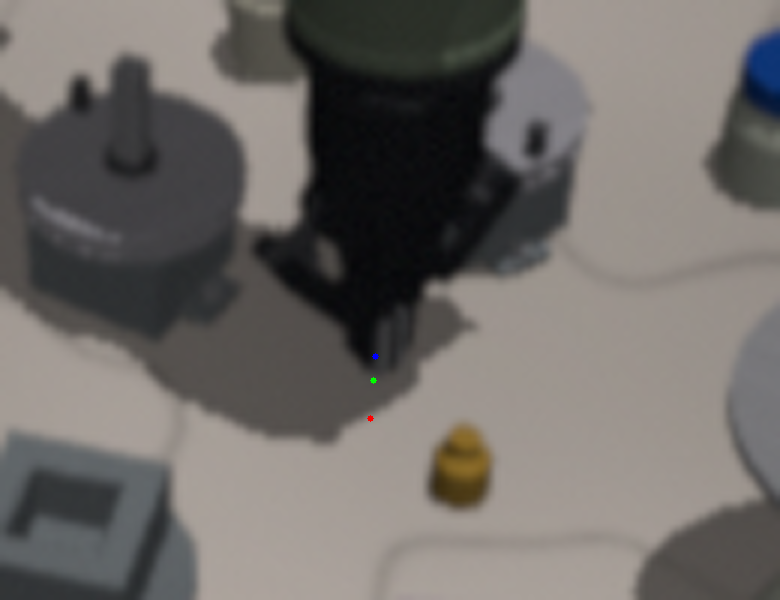

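Request:
move_arm:
  jaw: [255, 255, 255, 255]
  dp:
    - [0, 0, 0.002]
    - [0, 0, 0]
    - [0, 0, 0]
    - [0, 0, 0]
  rotation:
    - [0, 0, 0]
    - [0, 0, 0]
    - [0, 0, 0]
    - [0, 0, 0]

```text
clock: 10.85
position: [0.6268, 0.0838, -0.0311]
tool_rot: [3.142, 0.0, 2.85]
force: [-0.7, 0.3, -0.2]
grip_width: -0.0003
```

Request:
move_arm:
  jaw: [255, 255, 255, 255]
  dp:
    - [0, 0, 0.002]
    - [0, 0, 0]
    - [0, 0, 0]
    - [0, 0, 0]
  rotation:
    - [0, 0, 0]
    - [0, 0, 0]
    - [0, 0, 0]
    - [0, 0, 0]

```text
clock: 11.35
position: [0.6268, 0.0838, -0.0327]
tool_rot: [3.142, 0.0, 2.85]
force: [0.1, -0.7, 0.0]
grip_width: 0.0001
```

Request:
move_arm:
  jaw: [255, 255, 255, 255]
  dp:
    - [0, 0, 0.002]
    - [0, 0, 0]
    - [0, 0, 0]
    - [0, 0, 0]
  rotation:
    - [0, 0, 0]
    - [0, 0, 0]
    - [0, 0, 0]
    - [0, 0, 0]

```text
clock: 11.85
position: [0.6268, 0.0838, -0.0343]
tool_rot: [-3.142, 0.0, 2.85]
force: [-0.6, 0.2, -0.4]
grip_width: -0.0001
```

Request:
move_arm:
  jaw: [255, 255, 255, 255]
  dp:
    - [0, 0, 0.0025]
    - [0, 0, 0]
    - [0, 0, 0]
    - [0, 0, 0]
  rotation:
    - [0, 0, 0]
    - [0, 0, 0]
    - [0, 0, 0]
    - [0, 0, 0]

```text
clock: 12.35
position: [0.6268, 0.0838, -0.0363]
tool_rot: [3.142, 0.0, 2.85]
force: [-0.0, -1.0, 2.5]
grip_width: 0.0001
```

Request:
move_arm:
  jaw: [255, 255, 255, 255]
  dp:
    - [0, 0, 0.0025]
    - [0, 0, 0]
    - [0, 0, 0]
    - [0, 0, 0]
  rotation:
    - [0, 0, 0]
    - [0, 0, 0]
    - [0, 0, 0]
    - [0, 0, 0]

```text
clock: 12.85
position: [0.6269, 0.0838, -0.0364]
tool_rot: [3.141, 0.0, 2.85]
force: [-13.2, -0.7, 36.7]
grip_width: -0.0003
```

Contact came at a reading of z = -0.036, so the real finger tips are 36 mm above the reported TCP. The wrist picture agrees with this, and the sideways position is right. From here, true tip z = reading + 0.036. Next I'll rise and go to W1's peg.

Request:
move_arm:
  jaw: [255, 255, 255, 255, 255, 255, 255, 255, 255]
  dp:
    - [0, 0, -0.065]
    - [0, 0, -0.065]
    - [0, 0, -0.067]
    - [0.02, 0.04, 0]
    - [0.0193, 0.04, 0]
    - [0, 0, 0.05]
    - [0, 0, 0.051]
    - [0, 0, 0]
    - [0, 0, 0]
  rotation:
    - [0, 0, 0]
    - [0, 0, 0]
    - [0, 0, 0]
    - [0, 0, 0]
    - [0, 0, 0]
    - [0, 0, 0]
    - [0, 0, 0]
    - [0, 0, 0]
    - [0, 0, 0]

```text
clock: 13.98
position: [0.6158, 0.1541, 0.0398]
tool_rot: [3.141, 0.001, 2.85]
force: [-0.3, -0.4, 1.3]
grip_width: 0.0002
```

```bash
cat >> h.py <<'E'
OFF=.036
def W(name): # fetch wrist frame, save, with current calib
    c=calibration("wrist"); a=grab_frame("wrist"); cv2.imwrite(f"pics/{name}.png",a); np.save(name+"T",c["T"]); return a,c
def uvw(c,w): q=np.linalg.inv(c["T"])@[*w,1]; return (c["camera_matrix"]@(q[:3]/q[2]))[:2]
E
python3 - <<'E'
from h import *
to([.631,.186,.039]); a,c=W("w4"); print(uvw(c,[.631,.186,.084]),uvw(c,[.589,.1985,.124]))
E
```

```text
P [0.6158 0.1541 0.0398] jawdir 73.3 tilt 0.07 dp [-0.0067  0.0437  0.0011] q7 1.01 F [-0.3 -0.4  1.3] t 13.97
[327.33952947 271.63529943] [363.28176916 217.5329947 ]
```

Request:
move_arm:
  jaw: [255, 255, 255, 255, 255, 255]
  dp:
    - [0, 0, -0.0035]
    - [0, 0.007, 0]
    - [0, 0.007, 0]
    - [0, 0.006, 0]
    - [0, 0, 0]
    - [0, 0, 0]
  rotation:
    - [0, 0, 0]
    - [0, 0, 0]
    - [0, 0, 0]
    - [0, 0, 0]
    - [0, 0, 0]
    - [0, 0, 0]

```text
clock: 14.78
position: [0.6196, 0.1693, 0.0412]
tool_rot: [-3.141, -0.0, 2.85]
force: [-0.0, -0.7, -0.1]
grip_width: -0.0001
```

```bash
python3 - <<'E'
from h import *
to([.631,.186,.039]); a,c=W("w5"); p=uvw(c,[.631,.186,.084]); print(p)
cv2.imwrite("pics/w5c.png",cv2.resize(a[190:310,220:380],(800,600),interpolation=cv2.INTER_CUBIC))
E
```

```text
P [0.6196 0.1693 0.0412] jawdir 73.3 tilt 0.02 dp [-0.0077  0.0242  0.0027] q7 0.99 F [-0.  -0.7 -0.1] t 14.78
[293.48244799 271.32259661]
```

View pics/w5c.png

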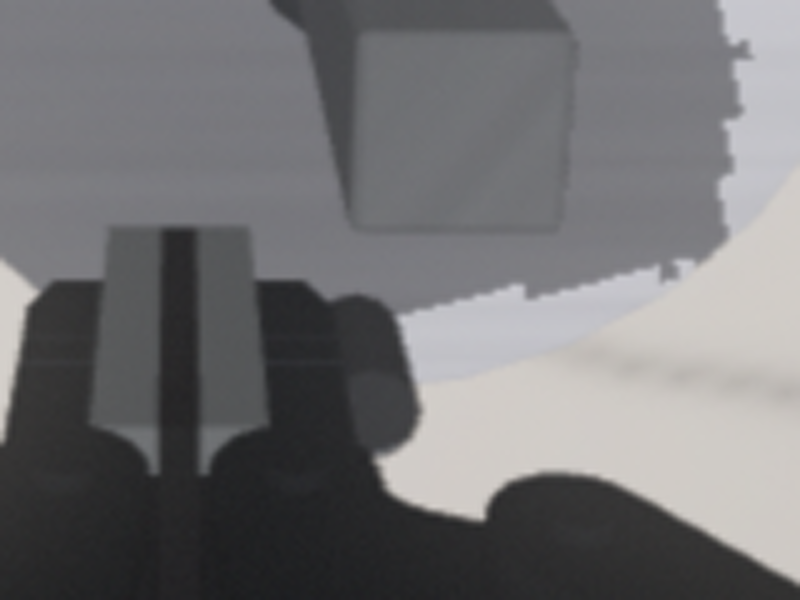

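The view shows the peg, top at (385,412), right against the dark right-hand finger edge at (350,380), so they are about to touch. I'll push in small steps.

Request:
move_arm:
  jaw: [255, 255, 255]
  dp:
    - [0, 0.001, 0]
    - [0, 0, 0]
    - [0, 0, 0]
  rotation:
    - [0, 0, 0]
    - [0, 0, 0]
    - [0, 0, 0]

```text
clock: 15.2
position: [0.6199, 0.1701, 0.0413]
tool_rot: [-3.142, 0.0, 2.85]
force: [-0.5, -0.3, -0.7]
grip_width: 0.0001
```

Request:
move_arm:
  jaw: [255, 255, 255]
  dp:
    - [0, 0.001, 0]
    - [0, 0, 0]
    - [0, 0, 0]
  rotation:
    - [0, 0, 0]
    - [0, 0, 0]
    - [0, 0, 0]

```text
clock: 15.58
position: [0.6201, 0.171, 0.0413]
tool_rot: [-3.142, 0.0, 2.85]
force: [-0.2, 0.7, -0.5]
grip_width: -0.0001
```

Request:
move_arm:
  jaw: [255, 255, 255]
  dp:
    - [0, 0.001, 0]
    - [0, 0, 0]
    - [0, 0, 0]
  rotation:
    - [0, 0, 0]
    - [0, 0, 0]
    - [0, 0, 0]

```text
clock: 15.95
position: [0.6203, 0.1717, 0.0413]
tool_rot: [-3.142, -0.0, 2.85]
force: [-0.2, 0.4, 0.3]
grip_width: -0.0002
```

Request:
move_arm:
  jaw: [255, 255, 255]
  dp:
    - [0, 0.001, 0]
    - [0, 0, 0]
    - [0, 0, 0]
  rotation:
    - [0, 0, 0]
    - [0, 0, 0]
    - [0, 0, 0]

```text
clock: 16.32
position: [0.6206, 0.1725, 0.0413]
tool_rot: [-3.142, -0.0, 2.85]
force: [-0.2, 0.4, 0.1]
grip_width: 0.0
```

```bash
python3 - <<'E'
from h import *
to([.631,.186,.039]); a,c=W("w6"); 
for w in ([.631,.186,.084],[.589,.1985,.124]): print(uvw(c,w).round(1))
print(a[275:280,275:320,1])
b=cv2.imread("pics/w5.png"); print(b[277,275:320,1])
E
```

```text
P [0.6206 0.1725 0.0413] jawdir 73.3 tilt 0.0 dp [-0.0076  0.0199  0.0029] q7 0.99 F [-0.2  0.4  0.1] t 16.32
[286.3 271.2]
[301.3 217.5]
[[ 42  38  39  42  39  43  41  42  41  42  43  44  41  43  45  50  62  65
   64  68  92 154 200 205 205 205 205 205 204 204 204 204 204 204 204 204
  204 204 204 204 204 204 204 204 204]
 [ 39  40  40  41  41  43  41  42  42  44  42  43  42  43  45  50  59  64
   65  74 122 182 203 204 205 205 205 205 204 204 204 204 204 204 204 203
  204 204 204 204 204 204 204 204 204]
 [ 38  41  38  41  41  39  41  42  43  40  42  43  43  44  43  46  55  64
   73 105 157 199 205 205 205 205 205 204 203 204 203 204 203 204 204 204
  204 204 204 204 204 204 204 204 204]
 [ 42  40  40  40  39  40  41  40  41  41  41  43  43  43  43  47  55  68
  106 166 198 204 204 205 205 205 205 204 204 204 204 204 203 204 204 203
  204 204 204 204 204 204 204 204 204]
 [ 40  38  40  40  40  40  40  40  40  41  43  42  42  43  42  44  46  73
  138 195 204 205 204 205 205 205 205 205 204 204 204 204 204 204 204 204
  204 204 204 204 204 204 204 204 205]]
[ 38  38  39  38  37  38  38  39  40  42  40  40  41  41  42  44  53  62
  63  63  64  64  64  63  65  71  93 146 198 204 204 204 204 204 203 204
 203 203 203 204 204 203 204 204 203]
```

Request:
move_arm:
  jaw: [255, 255, 255, 255]
  dp:
    - [0, 0.001, 0]
    - [0, 0.001, 0]
    - [0, 0, 0]
    - [0, 0, 0]
  rotation:
    - [0, 0, 0]
    - [0, 0, 0]
    - [0, 0, 0]
    - [0, 0, 0]

```text
clock: 16.88
position: [0.6211, 0.174, 0.0413]
tool_rot: [-3.142, 0.0, 2.85]
force: [0.5, -0.4, -0.6]
grip_width: -0.0003
```

Request:
move_arm:
  jaw: [255, 255, 255]
  dp:
    - [0, 0.001, 0]
    - [0, 0, 0]
    - [0, 0, 0]
  rotation:
    - [0, 0, 0]
    - [0, 0, 0]
    - [0, 0, 0]

```text
clock: 17.25
position: [0.6213, 0.1748, 0.0413]
tool_rot: [-3.142, -0.0, 2.85]
force: [0.6, 0.0, -0.2]
grip_width: -0.0
```

Request:
move_arm:
  jaw: [255, 255, 255]
  dp:
    - [0, 0.001, 0]
    - [0, 0, 0]
    - [0, 0, 0]
  rotation:
    - [0, 0, 0]
    - [0, 0, 0]
    - [0, 0, 0]

```text
clock: 17.62
position: [0.6215, 0.1755, 0.0413]
tool_rot: [-3.142, -0.0, 2.85]
force: [-0.0, 0.0, 0.1]
grip_width: -0.0002
```

Request:
move_arm:
  jaw: [255, 255]
  dp:
    - [0, 0.001, 0]
    - [0, 0, 0]
  rotation:
    - [0, 0, 0]
    - [0, 0, 0]

```text
clock: 17.88
position: [0.6218, 0.1763, 0.0413]
tool_rot: [-3.142, 0.0, 2.85]
force: [-0.2, -0.4, 0.4]
grip_width: -0.0001
```

Request:
move_arm:
  jaw: [255, 255]
  dp:
    - [0, 0.001, 0]
    - [0, 0, 0]
  rotation:
    - [0, 0, 0]
    - [0, 0, 0]

```text
clock: 18.12
position: [0.622, 0.1771, 0.0413]
tool_rot: [-3.142, -0.0, 2.85]
force: [0.3, -0.6, -0.7]
grip_width: -0.0002
```

```bash
python3 - <<'E'
from h import *
to([.631,.186,.039]); a,c=W("w7"); 
for w in ([.631,.186,.084],[.589,.1985,.124]): print(uvw(c,w).round(1))
for n in ("w5","w6","w7"):
    b=cv2.imread(f"pics/{n}.png")[:,:,1]
    print(n,[int(280+np.argmax(b[r,280:330]>100)) for r in (265,270,275,279)])
E
```

```text
P [0.622  0.1771 0.0413] jawdir 73.3 tilt 0.0 dp [-0.0076  0.0138  0.0028] q7 0.98 F [ 0.3 -0.6 -0.7] t 18.12
[276.  271.1]
[285.9 217.5]
w5 [302, 303, 303, 299]
w6 [295, 296, 296, 293]
w7 [289, 290, 290, 292]
```

Request:
move_arm:
  jaw: [255, 255]
  dp:
    - [0, 0.001, 0]
    - [0, 0, 0]
  rotation:
    - [0, 0, 0]
    - [0, 0, 0]

```text
clock: 18.42
position: [0.6222, 0.1779, 0.0413]
tool_rot: [-3.142, 0.0, 2.85]
force: [0.4, -0.2, -0.1]
grip_width: 0.0003
```

Request:
move_arm:
  jaw: [255, 255]
  dp:
    - [0, 0.001, 0]
    - [0, 0, 0]
  rotation:
    - [0, 0, 0]
    - [0, 0, 0]

```text
clock: 18.68
position: [0.6225, 0.1787, 0.0413]
tool_rot: [3.142, 0.0, 2.85]
force: [0.2, -0.5, -0.3]
grip_width: -0.0002
```

Request:
move_arm:
  jaw: [255, 255]
  dp:
    - [0, 0.001, 0]
    - [0, 0, 0]
  rotation:
    - [0, 0, 0]
    - [0, 0, 0]

```text
clock: 18.92
position: [0.6227, 0.1795, 0.0413]
tool_rot: [3.142, 0.0, 2.85]
force: [-0.2, -0.1, -0.1]
grip_width: -0.0004
```

```bash
python3 - <<'E'
from h import *
to([.631,.186,.039]); a,c=W("w8"); 
for w in ([.631,.186,.084],[.589,.1985,.124]): print(uvw(c,w).round(1))
for n in ("w5","w6","w7","w8"):
    b=cv2.imread(f"pics/{n}.png")[:,:,1]
    print(n,[int(275+np.argmax(b[r,275:330]>100)) for r in (257,260,265,270,275,279)],"stem R", [int(np.argmax(np.abs(np.diff(b[r,270:345].astype(int)))[::-1])) for r in (205,)])
E
```

```text
P [0.6227 0.1795 0.0413] jawdir 73.3 tilt 0.0 dp [-0.0076  0.0108  0.0029] q7 0.98 F [-0.2 -0.1 -0.1] t 18.93
[270.9 271.2]
[278.3 217.5]
w5 [300, 301, 302, 303, 303, 299] stem R [61]
w6 [294, 294, 295, 296, 296, 293] stem R [69]
w7 [288, 289, 289, 290, 290, 292] stem R [35]
w8 [288, 289, 289, 290, 290, 292] stem R [42]
```

Request:
move_arm:
  jaw: [255, 255, 255]
  dp:
    - [0, 0.0015, 0]
    - [0, 0.0015, 0]
    - [0, 0, 0]
  rotation:
    - [0, 0, 0]
    - [0, 0, 0]
    - [0, 0, 0]

```text
clock: 19.35
position: [0.6234, 0.1819, 0.0413]
tool_rot: [3.142, 0.0, 2.85]
force: [-0.7, -0.5, -0.1]
grip_width: -0.0002
```

```bash
python3 - <<'E'
from h import *
a,c=W("w9"); a=a[:,:,1]
# expected: static wheel -> peg base right edge & peg shadow; compare w8/w9 and crop stats
for w in ([.631,.186,.084],[.631,.186,.068],[.589,.1985,.124]): print(uvw(c,w).round(1))
for r in range(244,262,2): print(r,"".join("%4d"%x for x in a[r,266:330:2]))
print(bot.observe()["force"])
E
```

```text
[265.6 271.2]
[264.7 254.6]
[270.4 217.6]
244   87  88  99 123 122 123 123 123 125 125 125 124 124 124 125 124 124 124 124 125 124 124 124 123 123 123 123 121 123 122 123 123
246   87  87  81  58  56  59  59  68 118 123 123 124 123 123 122 123 122 122 122 121 122 122 122 122 122 123 124 124 129 141 137 142
248   88  87  81  44  41  41  43  43  57 114 121 120 120 119 121 121 120 121 122 122 122 122 123 124 125 140 143 189 194 196 189 200
250   87  86  81  44  41  42  43  43  44  56 114 121 121 121 122 122 123 123 123 124 125 140 143 190 193 197 197 197 194 198 203 205
252   87  87  84  45  41  41  42  43  43  43  84 121 123 123 123 123 125 129 143 189 192 196 196 196 196 195 195 194 201 203 204 203
254   88  87  88  47  42  42  43  42  42  43  62 120 122 123 123 146 191 192 195 195 195 194 194 194 193 191 198 200 202 202 203 203
256   87  88  86  53  41  42  44  45  44  44  47 106 122 122 122 126 190 194 194 194 193 193 192 188 191 194 196 198 200 200 200 201
258   87  88  87  60  43  43  45  44  43  46  46  94 126 138 156 190 194 194 194 195 194 192 190 188 188 190 192 192 192 194 197 198
260   87  87  86  62  41  42  42  42  43  44  45  80 147 194 196 196 196 195 193 197 200 198 194 190 191 190 189 188 185 189 192 192
[ 0.46030965 -0.5289347  -0.32056617]
```

Request:
move_arm:
  jaw: [255, 255, 255, 255]
  dp:
    - [0.0005, 0.003, 0]
    - [0.001, 0.004, 0]
    - [0.001, 0.004, 0]
    - [0, 0, 0]
  rotation:
    - [0, 0, 0]
    - [0, 0, 0]
    - [0, 0, 0]
    - [0, 0, 0]

```text
clock: 19.9
position: [0.6239, 0.1912, 0.0413]
tool_rot: [3.141, -0.0, 2.851]
force: [-0.2, -0.0, 0.3]
grip_width: -0.0002
```

Request:
move_arm:
  jaw: [255, 255, 255, 255, 255, 255, 255, 255, 255, 255]
  dp:
    - [0.001, 0.004, 0]
    - [0.0015, 0.004, 0]
    - [0.002, 0.004, 0]
    - [0.002, 0.004, 0]
    - [0.002, 0.004, 0]
    - [0.002, 0.004, 0]
    - [0.002, 0.004, 0]
    - [0, 0, 0]
    - [0, -0.03, 0]
    - [0, 0, 0]
  rotation:
    - [0, 0, 0]
    - [0, 0, 0]
    - [0, 0, 0]
    - [0, 0, 0]
    - [0, 0, 0]
    - [0, 0, 0]
    - [0, 0, 0]
    - [0, 0, 0]
    - [0, 0, 0]
    - [0, 0, 0]

```text
clock: 21.15
position: [0.6145, 0.1903, 0.0417]
tool_rot: [-3.142, 0.001, 2.848]
force: [-0.4, 0.0, 0.6]
grip_width: 0.0002
```

```bash
python3 - <<'E'
from h import *
to([.631,.186,.039]); a,c=W("w10")
u=uvw(c,[.631,.186,.084]);print(u)
# search dark round peg (top z=.084) on a 44mm circle about stem
best=[]
g=cv2.GaussianBlur(cv2.cvtColor(a,cv2.COLOR_BGR2GRAY),(3,3),0)
for th in range(-30,120,6):
    w=np.array([.589+.044*np.cos(np.radians(th)),.1985+.044*np.sin(np.radians(th)),.084]); p=uvw(c,w)
    if 0<=p[0]<512 and 0<=p[1]<384: print(th,p.round(0),g[int(p[1]),int(p[0])],end="; ")
cv2.imwrite("pics/w10c.png",cv2.resize(a[120:320,180:440],(780,600),interpolation=cv2.INTER_CUBIC))
E
```

```text
P [0.6145 0.1903 0.0417] jawdir 73.2 tilt 0.07 dp [-0.0213  0.0008  0.0034] q7 0.96 F [-0.4  0.   0.6] t 21.15
[253.94459528 290.72502306]
-30 [233. 289.] 42; -24 [242. 290.] 36; -18 [252. 291.] 36; -12 [261. 291.] 34; -6 [271. 290.] 35; 0 [280. 288.] 42; 6 [289. 285.] 41; 12 [298. 281.] 204; 18 [306. 277.] 200; 24 [314. 272.] 184; 30 [322. 266.] 70; 36 [328. 259.] 73; 42 [335. 252.] 205; 48 [340. 244.] 171; 54 [344. 235.] 169; 60 [348. 227.] 144; 66 [351. 217.] 127; 72 [352. 208.] 127; 78 [353. 198.] 129; 84 [353. 188.] 125; 90 [351. 178.] 125; 96 [348. 168.] 126; 102 [344. 159.] 124; 108 [339. 150.] 124; 114 [333. 141.] 127;
```

W1 is free: the peg moved from -16° to about 33° with forces under 1 N. I'll push it a little farther, to about 65°, then rise and go to W2.

Request:
move_arm:
  jaw: [255, 255, 255, 255, 255, 255, 255, 255]
  dp:
    - [0, 0.0125, 0]
    - [0, 0.0125, 0]
    - [0.002, 0.003, 0]
    - [0.002, 0.003, 0]
    - [0.002, 0.003, 0]
    - [0, 0.002, 0]
    - [0, 0, 0]
    - [0, -0.03, 0]
  rotation:
    - [0, 0, 0]
    - [0, 0, 0]
    - [0, 0, 0]
    - [0, 0, 0]
    - [0, 0, 0]
    - [0, 0, 0]
    - [0, 0, 0]
    - [0, 0, 0]

```text
clock: 22.2
position: [0.6113, 0.1999, 0.0415]
tool_rot: [3.139, 0.001, 2.852]
force: [0.3, -0.1, -0.8]
grip_width: -0.0002
```

```bash
cat >> h.py <<'E'
def pegscan(c,a,ctr,lo,hi,step=4):
    g=cv2.GaussianBlur(cv2.cvtColor(a,cv2.COLOR_BGR2GRAY),(3,3),0); o=[]
    for th in range(lo,hi,step):
        p=uvw(c,[ctr[0]+.045*np.cos(np.radians(th)),ctr[1]+.045*np.sin(np.radians(th)),.084])
        if 0<=p[0]<512 and 0<=p[1]<384: o.append((th,int(g[int(p[1]),int(p[0])])))
    print(o)
E
python3 - <<'E'
from h import *
a,c=W("w11"); pegscan(c,a,[.589,.1985],-20,120)
# W2: peg (.457,.0735), stem (.5,.0595)
s=np.array([.5005,.0595]); p=np.array([.4575,.0732]); r=(p-s)/np.linalg.norm(p-s); print(np.linalg.norm(p-s), np.degrees(np.arctan2(*r[::-1])))
t=np.array([-r[1],r[0]]); print("t",t)
to([*(p+.03*-t-.006*r),.04],np.arctan2(t[1],t[0])); to([*(p+.03*t-.006*r),.04],np.arctan2(t[1],t[0]))
E
```

```text
[(-20, 32), (-16, 31), (-12, 31), (-8, 31), (-4, 34), (0, 30), (4, 33), (8, 34), (12, 35), (16, 38), (20, 40), (24, 185), (28, 188), (32, 201), (36, 81), (40, 71), (44, 73), (48, 136), (52, 206), (56, 206), (60, 193), (64, 167), (68, 140), (72, 130), (76, 128), (80, 126), (84, 129), (88, 129), (92, 126), (96, 124), (100, 126), (104, 125), (108, 126), (112, 124), (116, 125)]
0.045129701971096524 162.32787912906758
t [-0.30356948 -0.95280931]
rz(pi units, tool) 0.0049 deg -0.9
P [0.6107 0.1948 0.0415] jawdir 73.2 tilt 0.08 dp [ 0.1314 -0.1635  0.0019] q7 0.95 F [ 1.8 -4.3 -0.4] t 22.25
rz(pi units, tool) 0.0049 deg -0.9
P [0.6107 0.1948 0.0415] jawdir 73.2 tilt 0.08 dp [ 0.1325 -0.2385  0.0019] q7 0.95 F [ 1.8 -4.3 -0.4] t 22.25
```

W1 now sits at about 41°, turned by roughly 57°. Next is W2.

Request:
move_arm:
  jaw: [255, 255, 255, 255, 255, 255, 255, 255, 255]
  dp:
    - [0, 0, -0.05]
    - [0, 0, -0.04]
    - [0.0438, -0.0545, 0]
    - [0.0438, -0.0545, 0]
    - [0.0438, -0.0545, 0]
    - [0, 0, 0]
    - [0, 0, 0.045]
    - [0, 0, 0.045]
    - [0, 0, 0]
  rotation:
    - [0, 0, 0.005]
    - [0, 0, 0]
    - [0, 0, 0]
    - [0, 0, 0]
    - [0, 0, 0]
    - [0, 0, 0]
    - [0, 0, 0]
    - [0, 0, 0]
    - [0, 0, 0]

```text
clock: 23.38
position: [0.4706, 0.1052, 0.04]
tool_rot: [-3.14, -0.002, 2.834]
force: [-0.2, -0.2, 0.4]
grip_width: 0.0001
```

```bash
python3 - <<'E'
from h import *
a,c=W("w12"); pegscan(c,a,[.5005,.0595],100,230); to([.4575,.0732,.041]); 
p=uvw(c,[.4575,.0732,.084]);print(p)
cv2.imwrite("pics/w12c.png",cv2.resize(a[120:320,140:400],(780,600),interpolation=cv2.INTER_CUBIC))
E
```

```text
[(100, 32), (104, 35), (108, 39), (112, 38), (116, 47), (120, 40), (124, 67), (128, 36), (132, 37), (136, 114), (140, 120), (144, 121), (148, 121), (152, 122), (156, 103), (160, 64), (164, 67), (168, 72), (172, 126), (176, 126), (180, 126), (184, 125), (188, 189), (192, 189), (196, 190), (200, 192), (204, 190), (208, 191), (212, 189), (216, 190), (220, 188), (224, 192), (228, 206)]
P [0.4713 0.1053 0.0413] jawdir 72.4 tilt 0.04 dp [ 0.0043 -0.0435  0.0004] q7 1.01 F [ 0.1 -0.7 -0.3] t 23.43
[177.56683273 255.4785234 ]
```

View pics/w12c.png

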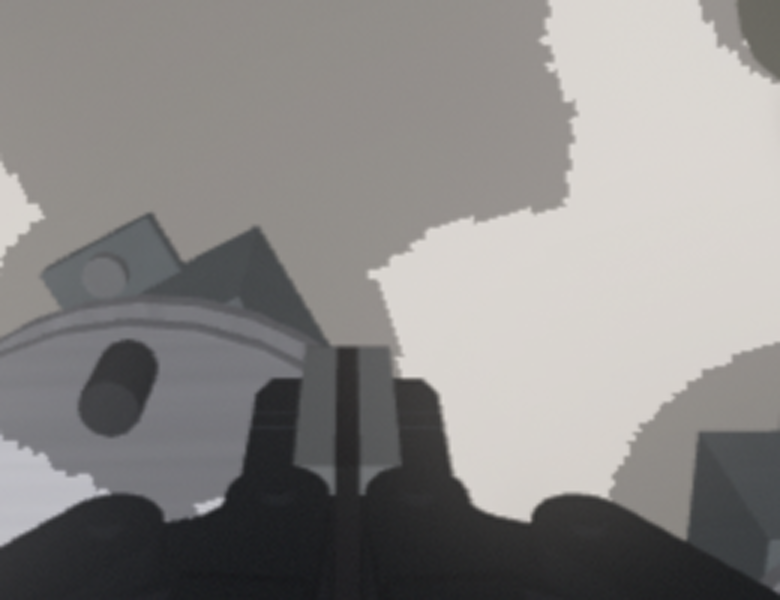

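The peg top at crop (110,407) matches my estimate, 35 mm from the fingers. I'll close to about 15 mm and then take small steps.

Request:
move_arm:
  jaw: [255, 255, 255, 255, 255]
  dp:
    - [0, -0.012, 0]
    - [0, -0.012, 0]
    - [0, 0, 0]
    - [0, 0, 0]
    - [0, 0, 0]
  rotation:
    - [0, 0, 0]
    - [0, 0, 0]
    - [0, 0, 0]
    - [0, 0, 0]
    - [0, 0, 0]

```text
clock: 24.05
position: [0.4653, 0.0871, 0.0414]
tool_rot: [3.141, 0.0, 2.835]
force: [-0.1, 0.3, 0.1]
grip_width: 0.0003
```

Request:
move_arm:
  jaw: [255, 255]
  dp:
    - [0, -0.001, 0]
    - [0, 0, 0]
  rotation:
    - [0, 0, 0]
    - [0, 0, 0]

```text
clock: 24.3
position: [0.4649, 0.0861, 0.0413]
tool_rot: [-3.141, -0.0, 2.834]
force: [-0.2, -0.7, 0.1]
grip_width: -0.0003
```

Request:
move_arm:
  jaw: [255, 255]
  dp:
    - [0, -0.001, 0]
    - [0, 0, 0]
  rotation:
    - [0, 0, 0]
    - [0, 0, 0]

```text
clock: 24.55
position: [0.4646, 0.0852, 0.0413]
tool_rot: [-3.142, -0.0, 2.834]
force: [-0.4, -0.4, -0.3]
grip_width: -0.0001
```

Request:
move_arm:
  jaw: [255, 255]
  dp:
    - [0, -0.001, 0]
    - [0, 0, 0]
  rotation:
    - [0, 0, 0]
    - [0, 0, 0]

```text
clock: 24.8
position: [0.4644, 0.0845, 0.0413]
tool_rot: [-3.142, -0.0, 2.834]
force: [-0.5, -0.2, -0.1]
grip_width: 0.0
```

Request:
move_arm:
  jaw: [255, 255]
  dp:
    - [0, -0.00075, 0]
    - [0, 0, 0]
  rotation:
    - [0, 0, 0]
    - [0, 0, 0]

```text
clock: 25.05
position: [0.4642, 0.0839, 0.0413]
tool_rot: [-3.142, -0.0, 2.834]
force: [-1.0, 0.2, 1.1]
grip_width: -0.0002
```

Request:
move_arm:
  jaw: [255, 255]
  dp:
    - [0, -0.00075, 0]
    - [0, 0, 0]
  rotation:
    - [0, 0, 0]
    - [0, 0, 0]

```text
clock: 25.3
position: [0.464, 0.0834, 0.0413]
tool_rot: [-3.142, 0.0, 2.834]
force: [-0.3, 0.2, 0.4]
grip_width: 0.0001
```

Request:
move_arm:
  jaw: [255, 255]
  dp:
    - [0, -0.00075, 0]
    - [0, 0, 0]
  rotation:
    - [0, 0, 0]
    - [0, 0, 0]

```text
clock: 25.55
position: [0.4639, 0.0828, 0.0413]
tool_rot: [-3.142, -0.0, 2.834]
force: [-0.5, -0.2, 1.3]
grip_width: -0.0001
```

Request:
move_arm:
  jaw: [255, 255]
  dp:
    - [0, -0.00075, 0]
    - [0, 0, 0]
  rotation:
    - [0, 0, 0]
    - [0, 0, 0]

```text
clock: 25.8
position: [0.4636, 0.0822, 0.0413]
tool_rot: [-3.142, -0.0, 2.834]
force: [0.8, 0.7, -0.0]
grip_width: 0.0001
```

Request:
move_arm:
  jaw: [255, 255]
  dp:
    - [0, -0.00075, 0]
    - [0, 0, 0]
  rotation:
    - [0, 0, 0]
    - [0, 0, 0]

```text
clock: 26.05
position: [0.4635, 0.0816, 0.0413]
tool_rot: [-3.142, 0.0, 2.834]
force: [0.7, 0.2, 0.5]
grip_width: -0.0002
```

```bash
python3 - <<'E'
from h import *
a,c=W("w13"); to([.4575,.0732,.041])
# peg visible left edge: static prediction of peg top-left vs seen
p=uvw(c,[.4575,.0732,.084]); l=uvw(c,np.array([.4575,.0732,.084])-.005*np.array([.303,.953,0])); print(p,l)
r=int(p[1]); print(a[r,int(l[0])-8:int(l[0])+14,1])
E
```

```text
P [0.4635 0.0816 0.0413] jawdir 72.4 tilt 0.0 dp [ 0.004  -0.0123  0.0004] q7 1.05 F [-0.3 -0.  -0.2] t 26.1
[231.36260815 253.64458352] [220.5894016  253.63514784]
[122 122 122 121 121 122 116  94  65  61  62  60  55  42  38  39  38  38
  38  37  38  39]
```

Request:
move_arm:
  jaw: [255, 255]
  dp:
    - [0, -0.00075, 0]
    - [0, 0, 0]
  rotation:
    - [0, 0, 0]
    - [0, 0, 0]

```text
clock: 26.35
position: [0.4633, 0.0811, 0.0413]
tool_rot: [3.142, 0.0, 2.834]
force: [-0.0, 1.1, -0.8]
grip_width: -0.0002
```

Request:
move_arm:
  jaw: [255, 255]
  dp:
    - [0, -0.00075, 0]
    - [0, 0, 0]
  rotation:
    - [0, 0, 0]
    - [0, 0, 0]

```text
clock: 26.6
position: [0.4632, 0.0805, 0.0413]
tool_rot: [3.142, 0.0, 2.834]
force: [-0.6, 0.8, 0.1]
grip_width: -0.0002
```

Request:
move_arm:
  jaw: [255, 255]
  dp:
    - [0, -0.00075, 0]
    - [0, 0, 0]
  rotation:
    - [0, 0, 0]
    - [0, 0, 0]

```text
clock: 26.85
position: [0.4629, 0.0799, 0.0413]
tool_rot: [-3.142, -0.0, 2.834]
force: [0.1, -0.1, 0.3]
grip_width: -0.0001
```

Request:
move_arm:
  jaw: [255, 255]
  dp:
    - [0, -0.00075, 0]
    - [0, 0, 0]
  rotation:
    - [0, 0, 0]
    - [0, 0, 0]

```text
clock: 27.1
position: [0.4627, 0.0793, 0.0413]
tool_rot: [-3.141, -0.0, 2.834]
force: [-0.8, 0.4, -0.6]
grip_width: 0.0001
```

```bash
python3 - <<'E'
from h import *
a,c=W("w14"); to([.4575,.0732,.041])
p=uvw(c,[.4575,.0732,.084]); l=uvw(c,np.array([.4575,.0732,.084])-.005*np.array([.303,.953,0])); print(p,l)
r=int(p[1]); print(a[r,int(l[0])-12:int(l[0])+10,1])
E
```

```text
P [0.4628 0.0793 0.0413] jawdir 72.4 tilt 0.0 dp [ 0.004  -0.0093  0.0004] q7 1.05 F [-1.2 -0.2 -0.6] t 27.15
[236.54651691 253.65939202] [225.77315932 253.64988477]
[122 122 121 120 122 121 115  97  64  61  60  57  42  39  38  39  37  38
  38  37  38  36]
```

Request:
move_arm:
  jaw: [255, 255]
  dp:
    - [0, -0.00075, 0]
    - [0, 0, 0]
  rotation:
    - [0, 0, 0]
    - [0, 0, 0]

```text
clock: 27.4
position: [0.4626, 0.0788, 0.0413]
tool_rot: [-3.142, 0.0, 2.834]
force: [-0.9, 0.8, -0.0]
grip_width: 0.0003
```

Request:
move_arm:
  jaw: [255, 255]
  dp:
    - [0, -0.00075, 0]
    - [0, 0, 0]
  rotation:
    - [0, 0, 0]
    - [0, 0, 0]

```text
clock: 27.65
position: [0.4624, 0.0782, 0.0413]
tool_rot: [-3.142, -0.0, 2.834]
force: [-0.3, 1.4, -0.8]
grip_width: -0.0001
```

Request:
move_arm:
  jaw: [255, 255]
  dp:
    - [0, -0.00075, 0]
    - [0, 0, 0]
  rotation:
    - [0, 0, 0]
    - [0, 0, 0]

```text
clock: 27.9
position: [0.4622, 0.0776, 0.0413]
tool_rot: [-3.142, -0.0, 2.834]
force: [0.3, -0.6, -0.7]
grip_width: -0.0004
```

Request:
move_arm:
  jaw: [255, 255]
  dp:
    - [0, -0.00075, 0]
    - [0, 0, 0]
  rotation:
    - [0, 0, 0]
    - [0, 0, 0]

```text
clock: 28.15
position: [0.4621, 0.0771, 0.0413]
tool_rot: [3.142, 0.0, 2.834]
force: [-0.9, 0.2, -0.1]
grip_width: 0.0004
```

Request:
move_arm:
  jaw: [255, 255]
  dp:
    - [0, -0.00075, 0]
    - [0, 0, 0]
  rotation:
    - [0, 0, 0]
    - [0, 0, 0]

```text
clock: 28.4
position: [0.4619, 0.0765, 0.0413]
tool_rot: [-3.142, 0.0, 2.834]
force: [-0.2, -0.3, -0.3]
grip_width: -0.0001
```

Request:
move_arm:
  jaw: [255, 255]
  dp:
    - [0, -0.00075, 0]
    - [0, 0, 0]
  rotation:
    - [0, 0, 0]
    - [0, 0, 0]

```text
clock: 28.65
position: [0.4617, 0.0759, 0.0413]
tool_rot: [-3.142, 0.0, 2.834]
force: [0.0, -0.7, -1.0]
grip_width: -0.0001
```

```bash
python3 - <<'E'
from h import *
a,c=W("w15"); to([.4575,.0732,.041])
p=uvw(c,[.4575,.0732,.084]); l=uvw(c,np.array([.4575,.0732,.084])-.005*np.array([.303,.953,0])); print(p,l)
r=int(p[1]); print(a[r,int(l[0])-20:int(l[0])+2,1])
s=np.array([.5005,.0595]);P,Q,_=pose();d=P[:2]-s;print("t",d@[-.303,-.953],"r",d@[-.953,.303])
E
```

```text
P [0.4617 0.0759 0.0413] jawdir 72.4 tilt 0.0 dp [ 0.0039 -0.0048  0.0004] q7 1.06 F [ 1.3 -0.4 -0.1] t 28.7
[244.28805455 253.61016392] [233.51441034 253.60081079]
[122 121 122 122 121 122 119 109  68  61  60  56  41  39  38  39  39  38
  39  36  38  37]
t -0.0038651222402621907 r 0.041977000842048535
```

The peg is following the fingers, 5.7 mm so far, with no measurable force. I'll go a little farther before speeding up.

Request:
move_arm:
  jaw: [255, 255, 255]
  dp:
    - [0, -0.001, 0]
    - [0, -0.0005, 0]
    - [0, 0, 0]
  rotation:
    - [0, 0, 0]
    - [0, 0, 0]
    - [0, 0, 0]

```text
clock: 29.08
position: [0.4614, 0.0748, 0.0413]
tool_rot: [3.142, 0.0, 2.834]
force: [0.9, 0.1, 0.1]
grip_width: 0.0001
```

Request:
move_arm:
  jaw: [255, 255]
  dp:
    - [0, -0.001, 0]
    - [0, 0, 0]
  rotation:
    - [0, 0, 0]
    - [0, 0, 0]

```text
clock: 29.32
position: [0.461, 0.074, 0.0413]
tool_rot: [-3.142, -0.0, 2.834]
force: [0.2, -0.5, -0.1]
grip_width: 0.0
```

W2 is free too, so unit c (W3) is the binding one. I'll finish W2's turn, back off and rise.

Request:
move_arm:
  jaw: [255, 255, 255, 255, 255, 255, 255, 255, 255, 255]
  dp:
    - [0, -0.004, 0]
    - [-0.0005, -0.004, 0]
    - [-0.001, -0.004, 0]
    - [-0.0015, -0.004, 0]
    - [-0.002, -0.004, 0]
    - [-0.003, -0.004, 0]
    - [-0.003, -0.004, 0]
    - [-0.004, -0.004, 0]
    - [-0.004, -0.004, 0]
    - [-0.004, -0.004, 0]
  rotation:
    - [0, 0, 0]
    - [0, 0, 0]
    - [0, 0, 0]
    - [0, 0, 0]
    - [0, 0, 0]
    - [0, 0, 0]
    - [0, 0, 0]
    - [0, 0, 0]
    - [0, 0, 0]
    - [0, 0, 0]

```text
clock: 30.58
position: [0.4693, 0.0378, 0.0413]
tool_rot: [3.141, 0.0, 2.834]
force: [1.8, 2.3, -2.0]
grip_width: 0.0003
```

Request:
move_arm:
  jaw: [255, 255, 255, 255, 255, 255]
  dp:
    - [0, 0, 0]
    - [0, 0.008, 0]
    - [0, 0, -0.05]
    - [0, 0, -0.06]
    - [0, 0, -0.04]
    - [0, 0, 0]
  rotation:
    - [0, 0, 0]
    - [0, 0, 0]
    - [0, 0, 0]
    - [0, 0, 0]
    - [0, 0, 0]
    - [0, 0, 0]

```text
clock: 31.32
position: [0.472, 0.0448, 0.1633]
tool_rot: [3.14, 0.003, 2.835]
force: [0.3, -0.4, -0.3]
grip_width: -0.0002
```

```bash
python3 - <<'E'
from h import *
to([.503,-.245,.15]); a,c=W("w16"); pegscan(c,a,[.5005,.0595],140,280)
f=grab_frame("top"); cv2.imwrite("pics/top2.png",f)
ct=calibration("top")
pegscan(ct,f,[.4982,.056],140,280); pegscan(ct,f,[.5868,.194],-30,90)
E
```

```text
P [0.472  0.0448 0.1633] jawdir 72.4 tilt 0.21 dp [-0.1463 -0.3336  0.0164] q7 1.1 F [ 0.3 -0.4 -0.3] t 31.32
[(140, 170), (144, 121), (148, 117), (152, 117), (156, 117), (160, 116), (164, 116), (168, 115), (172, 113), (176, 116), (180, 115), (184, 114), (188, 115), (192, 116), (196, 117), (200, 117), (204, 115), (208, 115), (212, 116), (216, 79), (220, 69), (224, 74), (228, 77), (232, 143), (236, 189), (240, 186), (244, 186), (248, 187), (252, 189), (256, 189), (260, 188), (264, 184), (268, 182), (272, 182), (276, 184)]
[(140, 79), (144, 71), (148, 68), (152, 67), (156, 67), (160, 68), (164, 67), (168, 68), (172, 70), (176, 70), (180, 69), (184, 70), (188, 73), (192, 72), (196, 71), (200, 72), (204, 71), (208, 72), (212, 72), (216, 72), (220, 72), (224, 71), (228, 70), (232, 70), (236, 72), (240, 72), (244, 72), (248, 69), (252, 70), (256, 63), (260, 63), (264, 63), (268, 62), (272, 54), (276, 53)]
[(-30, 148), (-26, 148), (-22, 145), (-18, 145), (-14, 145), (-10, 145), (-6, 145), (-2, 146), (2, 146), (6, 146), (10, 147), (14, 147), (18, 145), (22, 145), (26, 144), (30, 131), (34, 121), (38, 92), (42, 94), (46, 94), (50, 124), (54, 142), (58, 144), (62, 144), (66, 144), (70, 146), (74, 146), (78, 145), (82, 145), (86, 145)]
```

W2's peg is now at 222°, about 60° from its start. W1 reads 42° from the top camera, about 58° turned. Now over W3 to measure its stem.

Request:
move_arm:
  jaw: [0, 0, 0, 0, 0, 0, 0, 0]
  dp:
    - [-0.0318, -0.0558, 0]
    - [-0.0318, -0.0558, 0]
    - [-0.0318, -0.0558, 0]
    - [-0.0318, -0.0558, 0]
    - [-0.0318, -0.0558, 0]
    - [-0.0318, -0.0558, 0]
    - [0, 0, 0]
    - [0, 0, 0]
  rotation:
    - [0, 0, 0]
    - [0, 0, 0]
    - [0, 0, 0]
    - [0, 0, 0]
    - [0, 0, 0]
    - [0, 0, 0]
    - [0, 0, 0]
    - [0, 0, 0]

```text
clock: 32.42
position: [0.5348, -0.2566, 0.1599]
tool_rot: [3.141, -0.002, 2.834]
force: [-0.4, 1.5, 0.1]
grip_width: 0.0856
```

```bash
python3 - <<'E'
from h import *
a,c=W("w17"); to([.503,-.245,.15]); print("stem px",uvw(c,[.5045,-.243,.124]),"rej",uvw(c,[.606,-.09,.044]))
# rectified views: resample planes z=.124 (stem top) and z=.044 around guesses, 0.25mm/px, axes: col=+x world, row=-y world
def rect(ctr,z,half,mm=.25):
    n=int(2*half/(mm/1000)); i=np.arange(n)*mm/1000-half
    X,Y=np.meshgrid(ctr[0]+i,ctr[1]-i); W_=np.stack([X,Y,np.full_like(X,z),np.ones_like(X)],-1)@np.linalg.inv(c["T"]).T
    u=W_[...,:3]@c["camera_matrix"].T; u=u[...,:2]/u[...,2:]
    return cv2.remap(a,u[...,0].astype(np.float32),u[...,1].astype(np.float32),cv2.INTER_CUBIC)
s=cv2.resize(rect([.5045,-.243],.124,.025),(300,300)); cv2.imwrite("pics/st3.png",s)
r=rect([.606,-.09],.044,.05); cv2.imwrite("pics/rj3.png",r)
g=cv2.cvtColor(s,cv2.COLOR_BGR2GRAY); print(g[::15,::15])
E
```

```text
P [ 0.535  -0.2562  0.1603] jawdir 72.5 tilt 0.11 dp [0.0424 0.0012 0.0129] q7 1.71 F [-0.1  0.6 -0.5] t 32.48
stem px [259.19078573 156.00269319] rej [444.98302675 191.62658513]
[[120 120 120 119 118 117 119 117 118 118 120 120 117 120 119 121 119 165
  199 195]
 [118 118 121 120 117 117 118 117 116 117 118 118 136 135 118 120 120 165
  196 198]
 [120 117 121 118 117 118 116 116 115 118 117 119 125 135 120 119 128 184
  195 199]
 [119 118 118 120 118 117 116 118 116 116 117 118 118 118 116 118 193 195
  191 197]
 [118 119 116 120 117 116 117 117 117 115 116 117 118 118 115 119 192 195
  193 196]
 [118 118 117 118 119 117 116 115 117 115 116 117 118 118 117 117 193 193
  194 192]
 [115 118 119 116 119 106  75  69  85 115 114 116 117 118 118 115 124 192
  195 192]
 [117 117 117 117  72  61  62  62  64  65 113 116 118 118 118 118 118 130
  195 194]
 [117 116 117  99  61  81  81  82  91  98 104 105 109 118 118 117 115 118
  130 194]
 [116 116 117  73  62  80  81  86 109 107 109 111 109 116 118 118 116 119
  120 188]
 [116 116 115  66  60  79  81  81 109 109 108 107 109 114 118 118 118 115
  134 192]
 [115 116 115  99  61  80  81  82 109 109 110 110 108 109 118 118 119 118
  194 191]
 [115 115 116 116  68  70  81  81 108 108 109 110 110 108 117 119 118 179
  187 191]
 [116 115 116 114 116  89  66  74 108 106 106 101 107 112 118 118 118 177
  188 193]
 [115 115 114 115 116 117 117 115 119 117 115 116 117 116 116 118 119 191
  191 188]
 [114 115 115 116 114 117 117 115 119 117 115 117 117 116 114 117 119 181
  192 187]
 [116 115 114 115 115 116 117 117 117 117 117 117 116 117 116 117 119 171
  193 189]
 [117 114 115 114 117 115 117 118 115 120 118 116 118 118 116 115 118 167
  191 191]
 [115 117 116 114 115 115 117 118 117 117 118 118 118 118 118 116 126 192
  191 192]
 [114 118 115 116 115 116 115 117 119 117 120 118 115 119 119 118 121 191
  192 192]]
```

```bash
python3 - <<'E'
import cv2,numpy as np
s=cv2.convertScaleAbs(cv2.imread("pics/st3.png"),alpha=2.2,beta=-90); r=cv2.imread("pics/rj3.png")
cv2.imwrite("pics/m.png",np.hstack([cv2.resize(s,(400,400)),cv2.resize(r,(400,400))]))
E
```

```text
(no output)
```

View pics/m.png

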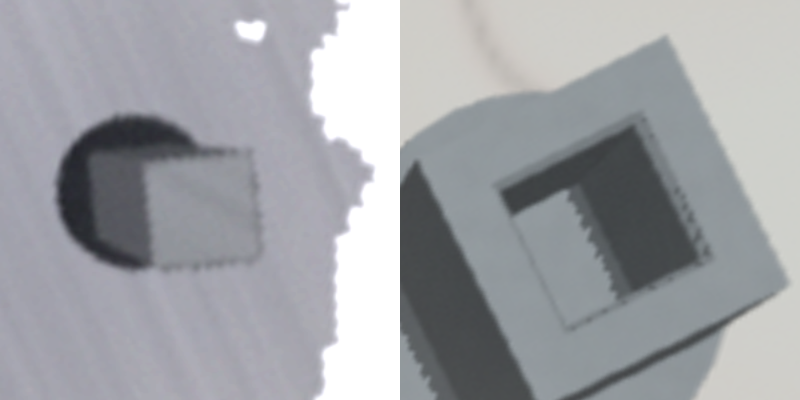

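From this rectified view, the stem's top corners (143,161), (250,150), (263,258) and (152,269) put the stem at (0.505,-0.244) with yaw about 6.3°. The reject socket's corners (499,188), (641,113), (710,262) and (568,328) put it at (0.6066,-0.0958) with yaw about 25.8°. I'll turn the jaws to 6.3° first.

Request:
move_arm:
  jaw: [0, 0, 0, 0, 0, 0, 0, 0]
  dp:
    - [0, 0, 0]
    - [0, 0, 0]
    - [0, 0, 0]
    - [0, 0, 0]
    - [0, 0, 0]
    - [0, 0, 0]
    - [0, 0, 0]
    - [0, 0, 0]
  rotation:
    - [0, 0, 0.0526]
    - [0, 0, 0.0526]
    - [0, 0, 0.0526]
    - [0, 0, 0.0526]
    - [0, 0, 0.0526]
    - [0, 0, 0.0526]
    - [0, 0, 0.0526]
    - [0, 0, 0]

```text
clock: 33.48
position: [0.5355, -0.2559, 0.161]
tool_rot: [-3.141, -0.0, 1.68]
force: [-0.3, -0.9, 0.3]
grip_width: 0.0856
```

```bash
python3 - <<'E'
from h import *
to([.5048,-.2442,.053],np.radians(6.3))
E
```

```text
rz(pi units, tool) -0.0002 deg 0.0
P [ 0.5355 -0.2559  0.161 ] jawdir 6.3 tilt 0.04 dp [ 0.0187 -0.0365  0.135 ] q7 0.74 F [-0.3 -0.9  0.3] t 33.48
```

Request:
move_arm:
  jaw: [0, 0, 0, 0, 0, 0, 0]
  dp:
    - [0.0187, -0.037, 0]
    - [0, 0, 0]
    - [0, 0, 0.05]
    - [0, 0, 0.05]
    - [0, 0, 0.035]
    - [0, 0, 0]
    - [0, 0, 0]
  rotation:
    - [0, 0, 0]
    - [0, 0, 0]
    - [0, 0, 0]
    - [0, 0, 0]
    - [0, 0, 0]
    - [0, 0, 0]
    - [0, 0, 0]

```text
clock: 34.35
position: [0.505, -0.2459, 0.0543]
tool_rot: [3.141, 0.0, 1.679]
force: [-0.8, -0.2, 1.1]
grip_width: 0.0855
```

Request:
move_arm:
  jaw: [255, 255, 255, 255, 255, 255, 255, 255]
  dp:
    - [0, 0, 0]
    - [0, 0, 0]
    - [0, 0, 0]
    - [0, 0, 0]
    - [0, 0, 0]
    - [0, 0, 0]
    - [0, 0, 0]
    - [0, 0, 0]
  rotation:
    - [0, 0, 0]
    - [0, 0, 0]
    - [0, 0, 0]
    - [0, 0, 0]
    - [0, 0, 0]
    - [0, 0, 0]
    - [0, 0, 0]
    - [0, 0, 0]
  squeeze: 50

```text
clock: 35.35
position: [0.5047, -0.2457, 0.0535]
tool_rot: [3.141, 0.0, 1.678]
force: [1.2, 1.9, 6.2]
grip_width: 0.0133
```

```bash
python3 - <<'E'
from h import *
to([.5048,-.2442,.053],np.radians(6.3)); print(bot.observe()["moment"],bot.observe()["grip_width"])
E
```

```text
rz(pi units, tool) -0.001 deg 0.2
P [ 0.5047 -0.2457  0.0535] jawdir 6.1 tilt 0.04 dp [0.0018 0.0004 0.0007] q7 0.82 F [1.2 1.9 6.2] t 35.35
[ 0.26395773 -0.14234447 -0.03951319] 0.013253910107409589
```

Request:
move_arm:
  jaw: [255, 255, 255, 255, 255, 255, 255]
  dp:
    - [0, 0, -0.01]
    - [0, 0, -0.015]
    - [0, 0, -0.02]
    - [0, 0, -0.025]
    - [0, 0, -0.025]
    - [0, 0, 0]
    - [0, 0, 0]
  rotation:
    - [0, 0, 0]
    - [0, 0, 0]
    - [0, 0, 0]
    - [0, 0, 0]
    - [0, 0, 0]
    - [0, 0, 0]
    - [0, 0, 0]

```text
clock: 36.22
position: [0.5041, -0.2454, 0.129]
tool_rot: [-3.141, -0.0, 1.678]
force: [-0.3, 0.7, -4.5]
grip_width: 0.0133
```

```bash
python3 - <<'E'
from h import *
s=bot.observe(); print(s["grip_width"],s["moment"])
# stem sits at tool offset e from TCP; want stem at reject with yaw 25.8-6.3 further
P,Q,_=pose(); e=np.array([.0012,0,0]); R2=R.from_euler("z",19.6,degrees=True)
tgt=np.array([.6066,-.0958,P[2]])-(R2*Q).apply(e)
to(tgt,np.radians(25.8))
E
```

```text
0.013311912742034058 [ 0.01357677  0.06119819 -0.00110865]
rz(pi units, tool) -0.1093 deg 19.7
P [ 0.5041 -0.2454  0.129 ] jawdir 6.1 tilt 0.02 dp [ 0.1709  0.1479 -0.    ] q7 0.76 F [-0.3  0.7 -4.5] t 36.23
```

Request:
move_arm:
  jaw: [255, 255, 255, 255, 255, 255, 255, 255, 255, 255]
  dp:
    - [0.034, 0.03, 0]
    - [0.034, 0.03, 0]
    - [0.034, 0.03, 0]
    - [0.034, 0.03, 0]
    - [0.035, 0.028, 0]
    - [0, 0, 0]
    - [0, 0, 0]
    - [0, 0, 0]
    - [0, 0, 0]
    - [0, 0, 0]
  rotation:
    - [0, 0, 0]
    - [0, 0, 0]
    - [0, 0, 0]
    - [0, 0, 0]
    - [0, 0, 0]
    - [0, 0, -0.0365]
    - [0, 0, -0.0365]
    - [0, 0, -0.0365]
    - [0, 0, 0]
    - [0, 0, 0]

```text
clock: 37.48
position: [0.6072, -0.0971, 0.1288]
tool_rot: [-3.141, -0.0, 2.019]
force: [-0.2, -0.3, -5.5]
grip_width: 0.0132
```

```bash
python3 - <<'E'
from h import *
P,Q,s=pose(); tgt=np.array([.6066,-.0958,.1])-Q.apply([.0012,0,0]); to(tgt,np.radians(25.8))
f=grab_frame("scene"); cv2.imwrite("pics/s4.png",f); ft=grab_frame("top"); cv2.imwrite("pics/t4.png",ft)
a,c=W("w18")
# stem top check: where the wrist sees things (unit bottom z = P.z-.0535+.012)
print("unit z",P[2]-.0535+.012, "reject corner px", [uvw(c,[.6066+.0495*np.cos(np.radians(25.8+45+90*k)),-.0958+.0495*np.sin(np.radians(25.8+45+90*k)),.044]).round(0).tolist() for k in range(4)])
E
```

```text
rz(pi units, tool) -0.0007 deg 0.1
P [ 0.6072 -0.0971  0.1288] jawdir 25.7 tilt 0.04 dp [0.0003 0.     0.036 ] q7 0.75 F [-0.2 -0.3 -5.5] t 37.48
unit z 0.08733883356294002 reject corner px [[298.0, 140.0], [211.0, 140.0], [214.0, 221.0], [295.0, 221.0]]
```

Request:
move_arm:
  jaw: [255, 255, 255, 255, 255]
  dp:
    - [0, 0, 0.025]
    - [0, 0, 0.02]
    - [0, 0, 0.006]
    - [0, 0, 0]
    - [0, 0, 0]
  rotation:
    - [0, 0, 0]
    - [0, 0, 0]
    - [0, 0, 0]
    - [0, 0, 0]
    - [0, 0, 0]

```text
clock: 38.25
position: [0.6078, -0.0971, 0.0891]
tool_rot: [3.141, 0.0, 2.021]
force: [-0.6, 0.6, -3.7]
grip_width: 0.0133
```

Request:
move_arm:
  jaw: [255, 255, 255, 255]
  dp:
    - [0, 0, 0.0015]
    - [0, 0, 0.0015]
    - [0, 0, 0]
    - [0, 0, 0]
  rotation:
    - [0, 0, 0]
    - [0, 0, 0]
    - [0, 0, 0]
    - [0, 0, 0]

```text
clock: 38.75
position: [0.6075, -0.097, 0.0861]
tool_rot: [-3.142, 0.0, 2.022]
force: [0.4, 0.3, -4.8]
grip_width: 0.0135
```

Request:
move_arm:
  jaw: [255, 255, 255]
  dp:
    - [0, 0, 0.001]
    - [0, 0, 0.001]
    - [0, 0, 0]
  rotation:
    - [0, 0, 0]
    - [0, 0, 0]
    - [0, 0, 0]

```text
clock: 39.12
position: [0.6074, -0.097, 0.0844]
tool_rot: [-3.141, -0.0, 2.022]
force: [-0.3, 0.0, -4.0]
grip_width: 0.0133
```

Request:
move_arm:
  jaw: [255, 255, 255]
  dp:
    - [0, 0, 0.0015]
    - [0, 0, 0]
    - [0, 0, 0]
  rotation:
    - [0, 0, 0]
    - [0, 0, 0]
    - [0, 0, 0]

```text
clock: 39.5
position: [0.6075, -0.097, 0.0833]
tool_rot: [-3.142, 0.0, 2.022]
force: [0.6, 0.0, -4.1]
grip_width: 0.0133
```

Underside is at about 0.042, inside the mouth, with no contact force.

Request:
move_arm:
  jaw: [255, 255, 255]
  dp:
    - [0, 0, 0.001]
    - [0, 0, 0.001]
    - [0, 0, 0]
  rotation:
    - [0, 0, 0]
    - [0, 0, 0]
    - [0, 0, 0]

```text
clock: 39.88
position: [0.6074, -0.097, 0.0816]
tool_rot: [-3.141, -0.0, 2.022]
force: [-0.1, -0.2, -5.2]
grip_width: 0.0132
```

Request:
move_arm:
  jaw: [255, 255, 255]
  dp:
    - [0, 0, 0.001]
    - [0, 0, 0.001]
    - [0, 0, 0]
  rotation:
    - [0, 0, 0]
    - [0, 0, 0]
    - [0, 0, 0]

```text
clock: 40.25
position: [0.6075, -0.097, 0.08]
tool_rot: [-3.142, -0.0, 2.022]
force: [0.1, 0.6, -4.3]
grip_width: 0.0134
```

Request:
move_arm:
  jaw: [255, 255, 255, 255, 255]
  dp:
    - [0, 0, 0.002]
    - [0, 0, 0.002]
    - [0, 0, 0.002]
    - [0, 0, 0.002]
    - [0, 0, 0]
  rotation:
    - [0, 0, 0]
    - [0, 0, 0]
    - [0, 0, 0]
    - [0, 0, 0]
    - [0, 0, 0]

```text
clock: 40.88
position: [0.6074, -0.097, 0.0736]
tool_rot: [-3.141, -0.0, 2.022]
force: [0.1, -0.6, -4.9]
grip_width: 0.0132
```

Request:
move_arm:
  jaw: [255, 255, 255, 255, 255, 255, 255, 255]
  dp:
    - [0, 0, 0.003]
    - [0, 0, 0.003]
    - [0, 0, 0.003]
    - [0, 0, 0.003]
    - [0, 0, 0.003]
    - [0, 0, 0.003]
    - [0, 0, 0.002]
    - [0, 0, 0]
  rotation:
    - [0, 0, 0]
    - [0, 0, 0]
    - [0, 0, 0]
    - [0, 0, 0]
    - [0, 0, 0]
    - [0, 0, 0]
    - [0, 0, 0]
    - [0, 0, 0]

```text
clock: 41.88
position: [0.6074, -0.097, 0.0576]
tool_rot: [-3.141, -0.0, 2.022]
force: [-0.9, 0.3, -5.6]
grip_width: 0.0134
```

Request:
move_arm:
  jaw: [255, 255, 255, 255, 255]
  dp:
    - [0, 0, 0.001]
    - [0, 0, 0.001]
    - [0, 0, 0.001]
    - [0, 0, 0]
    - [0, 0, 0]
  rotation:
    - [0, 0, 0]
    - [0, 0, 0]
    - [0, 0, 0]
    - [0, 0, 0]
    - [0, 0, 0]

```text
clock: 42.5
position: [0.6075, -0.097, 0.0553]
tool_rot: [-3.142, 0.0, 2.022]
force: [-0.1, -0.2, -4.0]
grip_width: 0.013
```

Request:
move_arm:
  jaw: [255, 255, 255]
  dp:
    - [0, 0, 0.001]
    - [0, 0, 0]
    - [0, 0, 0]
  rotation:
    - [0, 0, 0]
    - [0, 0, 0]
    - [0, 0, 0]

```text
clock: 42.88
position: [0.6075, -0.097, 0.0545]
tool_rot: [-3.142, 0.0, 2.022]
force: [-0.6, 0.8, -4.6]
grip_width: 0.0132
```

Request:
move_arm:
  jaw: [255, 255, 255]
  dp:
    - [0, 0, 0.001]
    - [0, 0, 0]
    - [0, 0, 0]
  rotation:
    - [0, 0, 0]
    - [0, 0, 0]
    - [0, 0, 0]

```text
clock: 43.25
position: [0.6074, -0.097, 0.0537]
tool_rot: [-3.142, -0.0, 2.022]
force: [0.9, -0.8, -4.8]
grip_width: 0.0135
```

Request:
move_arm:
  jaw: [255, 255, 255]
  dp:
    - [0, 0, 0.001]
    - [0, 0, 0]
    - [0, 0, 0]
  rotation:
    - [0, 0, 0]
    - [0, 0, 0]
    - [0, 0, 0]

```text
clock: 43.62
position: [0.6077, -0.097, 0.0536]
tool_rot: [3.141, 0.0, 2.022]
force: [-3.3, 1.5, 8.4]
grip_width: 0.0135
```

Request:
move_arm:
  jaw: [255, 255, 255]
  dp:
    - [0, 0, 0.00075]
    - [0, 0, 0]
    - [0, 0, 0]
  rotation:
    - [0, 0, 0]
    - [0, 0, 0]
    - [0, 0, 0]

```text
clock: 44.0
position: [0.6078, -0.0971, 0.0536]
tool_rot: [3.141, 0.0, 2.022]
force: [-6.1, 2.2, 17.5]
grip_width: 0.0134
```

It bottomed at reading 0.0536. In the original station the grasp reading was 0.0535, so the unit is fully home. I'll ease off, release and rise.

Request:
move_arm:
  jaw: [255, 255, 0, 0, 0, 0, 0]
  dp:
    - [0, 0, -0.0018]
    - [0, 0, 0]
    - [0, 0, 0]
    - [0, 0, 0]
    - [0, 0, 0]
    - [0, 0, 0]
    - [0, 0, 0]
  rotation:
    - [0, 0, 0]
    - [0, 0, 0]
    - [0, 0, 0]
    - [0, 0, 0]
    - [0, 0, 0]
    - [0, 0, 0]
    - [0, 0, 0]

```text
clock: 44.88
position: [0.6075, -0.097, 0.0537]
tool_rot: [-3.142, 0.0, 2.022]
force: [0.4, -0.8, -0.2]
grip_width: 0.0855
```

Request:
move_arm:
  jaw: [0, 0, 0, 0, 0, 0, 0, 0]
  dp:
    - [0, 0, -0.02]
    - [0, 0, -0.05]
    - [0, 0, -0.06]
    - [-0.05, 0, -0.03]
    - [-0.05, 0, 0]
    - [0, 0, 0]
    - [0, 0, 0]
    - [0, 0, 0]
  rotation:
    - [0, 0, 0]
    - [0, 0, 0]
    - [0, 0, 0]
    - [0, 0, 0]
    - [0, 0, 0]
    - [0, 0, 0]
    - [0, 0, 0]
    - [0, 0, 0]

```text
clock: 45.88
position: [0.6423, -0.168, 0.1821]
tool_rot: [3.141, -0.0, 2.023]
force: [-0.6, -0.1, 0.4]
grip_width: 0.0854
```

```bash
python3 - <<'E'
from h import *
P,Q,s=pose(); print(P,s["force"],s["grip_width"],s["clock"])
a,c=W("w19"); st=uvw(c,[.6066,-.0958,.124]); print("stem px",st)
# wheel disc & stem top check: rectify z=.124 around stem and threshold the bright top
i=np.arange(200)*.25e-3-.025; X,Y=np.meshgrid(.6066+i,-.0958-i)
w=np.stack([X,Y,np.full_like(X,.124),np.ones_like(X)],-1)@np.linalg.inv(c["T"]).T; u=w[...,:3]@c["camera_matrix"].T; u=(u[...,:2]/u[...,2:]).astype(np.float32)
g=cv2.cvtColor(cv2.remap(a,u[...,0],u[...,1],cv2.INTER_LINEAR),cv2.COLOR_BGR2GRAY); print(g[::10,::10])
f=grab_frame("top"); cv2.imwrite("pics/t5.png",f); ct=calibration("top")
pegscan(ct,f,[.5868,.194],-30,90); pegscan(ct,f,[.4982,.056],140,280)
f0=cv2.imread("pics/top0.png"); d=cv2.threshold(cv2.cvtColor(cv2.absdiff(cv2.GaussianBlur(f,(5,5),0),cv2.GaussianBlur(f0,(5,5),0)),cv2.COLOR_BGR2GRAY),35,255,0)[1]
n,_,b,cc=cv2.connectedComponentsWithStats(d)
print([(b[k].tolist(),px("top",*cc[k],.04,ct).round(2)[:2].tolist()) for k in range(1,n) if b[k,4]>8])
E
```

```text
[ 0.64229999 -0.16798206  0.18208835] [-0.56246041 -0.12979182  0.38026466] 0.08539074068982329 45.875
stem px [253.6797547   82.33377508]
[[195 196 193 195 194 196 194 193 195 195 196 197 197 194 193 197 195 197
  197 194]
 [196 196 196 194 196 195 196 194 193 195 196 196 197 196 194 194 197 195
  197 198]
 [193 197 197 196 194 196 195 196 195 193 195 196 196 197 196 195 194 197
  196 197]
 [195 194 198 197 196 194 196 195 196 195 194 196 196 196 197 197 194 193
  197 195]
 [195 195 194 198 197 197 194 196 195 196 195 193 196 196 196 198 197 194
  193 196]
 [195 196 195 194 198 197 197 194 196 195 196 195 194 197 197 197 197 197
  194 193]
 [193 195 196 196 194 199 197 197 195 192 173 178 193 194 196 197 196 197
  197 194]
 [195 193 196 196 196 195 199 197 128 111 153 195 133 160 193 196 197 197
  197 196]
 [193 194 193 196 196 196 194 158 159 194 196 197 189 112 189 194 196 197
  197 197]
 [193 193 195 193 196 186 124 150 190 190 191 193 195 127 130 194 193 196
  197 197]
 [193 193 194 194 193 178 123  82 191 194 195 196 196 186 122 196 194 193
  196 197]
 [191 193 193 193 195 194 
[... 1278 characters left out ...]
 (208, 156), (212, 156), (216, 149), (220, 126), (224, 97), (228, 107), (232, 107), (236, 139), (240, 153), (244, 158), (248, 156), (252, 158), (256, 156), (260, 158), (264, 157), (268, 156), (272, 155), (276, 157)]
[([165, 101, 215, 283, 19759], [0.38, -0.09]), ([331, 105, 21, 22, 282], [0.81, -0.26]), ([332, 126, 15, 5, 28], [0.78, -0.25]), ([354, 132, 11, 3, 18], [0.77, -0.32]), ([365, 166, 5, 7, 25], [0.66, -0.34]), ([269, 168, 25, 33, 528], [0.61, -0.08]), ([187, 170, 6, 6, 28], [0.63, 0.19]), ([225, 231, 5, 6, 23], [0.46, 0.07]), ([25, 335, 138, 49, 4285], [0.07, 0.48]), ([0, 356, 20, 28, 391], [0.05, 0.69]), ([211, 361, 62, 23, 986], [0.06, 0.0]), ([201, 380, 9, 4, 23], [0.03, 0.12])]
```

```bash
python3 -c "
from workcell import workorder; print(workorder.job_done())"
```

```text
the job is handed in; nothing more can be done
None
```

The binding unit is seated in the grey reject block and released, and the job is handed in. It gave no verdict, so success rests on the checks below.

- **Good wheels:** I pushed wheels a (x 0.59, y 0.20) and b (x 0.50, y 0.06) by their pegs. Both gave way with no clear resistance above sensor noise; the largest reading, about 3.5 N, came while the arm was moving. In the last pictures they stand turned by about 57° and 60–65°, so one or both may be just short of a sixth of a turn. Both are past the required 39°.
- **Binding unit:** I took unit c (x 0.50, y -0.25) as the binding one by elimination. I never pushed its wheel, so its drag was not felt directly.
- **Seating:** Unit c went in with no contact force until the socket floor, where I pressed with about 18–22 N. The height reading there (0.0536) matched the one in its old station (0.0535). The last wrist picture shows its stem within about 1 mm of the socket centre and at the right height.
- **After release:** The gripper is open, well clear, and feels no outside force.

**Checks that disagreed or are incomplete**
- **Tool height:** The reported tool point is 36 mm below the real finger tips. I found this by touching the bare bench once, at about 37 N, and corrected for it afterwards.
- **Camera positions:** Positions from the top and wrist cameras differed by up to 5 mm.
- **Bystanders:** The before-and-after top pictures differ mostly at the arm and its shadow. A few patches near the scale, wrench and thermometer could be shadow, and I did not check them closely.

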